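# Drift the bench plate into line and fit its bolt

### The arm

A 6-joint arm with a two-finger parallel gripper is mounted at the origin on the work surface. World frame = base frame: x ahead of the robot, y to its left, z up, the work surface at z = 0. Lengths are in m, angles in rad, forces in N, time in s.
With the tool pointing down it reaches from about 0.35 to 0.975 m from the base axis. Payload 4.9 kg.
Tool frame: the origin (TCP) lies midway between the tips of the shut fingers; the grasp point (between the pads) lies 19 mm behind it; z points along the fingers, y is the direction in which the jaws open and shut (so a half turn about z gives the same grasp; the last joint's range is limited). The gripper opens to 85 mm and grips with 20 to 120 N. Pads are 22 mm wide; open, the fingers measure 114 mm over their backs; the gripper's body (76 mm by 85 mm) begins 54 mm behind the grasp point. The pads swing forward as they close: fully open they stand 13 mm farther back than shut.
Start: joints at [-1.429, 0.053, 1.613, -0, 1.476, -0.119], TCP at [0.161, -0.604, 0.231] pointing down, gripper open.
Joint ranges: [-3.01, 3.01], [-1.01, 2.22], [0.06, 2.58], [-1.02, 4.17], [0.09, 2.62], [-3.14, 3.14]. Speed limits (rad/s): [2.57, 2.57, 3.14, 3.14, 3.14, 3.14].

### API

Orientations are given as [roll, pitch, yaw] about the fixed x, y, z axes, in that order (R = Rz(yaw) Ry(pitch) Rx(roll)).
In Python, from rig import bot, optics, ticket gives the robot as it stands. The module is installed in compiled form; this text tells all that it offers.
- The arm moves only by the tool servo_tool, never from a script. Its argument "increments" is a list of rows, each a list of 3 entries, a list of its own where there are three numbers: the shift along the tool's x, y, z in mm, then the turn, a rotation vector about the tool's x, y, z in degrees, then the closure in counts, from 0 (fully open) to 255 (shut). In form: [[[x, y, z], [wx, wy, wz], jaw], ...]. A call has 1 to 12 rows; each row shifts and turns the commanded pose from where the row before left it, along the tool's axes as they then stand; what a row does not reach is not made up. A row lasts 1/10 s, in which the tool goes at most 50 mm and 8.59 degrees, less where a joint would pass 70% of its speed; a pose out of reach is approached as far as the arm can. A call with a gripper value outside its range is refused whole. The fingers move at their own pace and stop on an object; the grip force is fixed at half the most. Time passes only in rows, so rows that do not move let the fingers close. It gives the time, the measured TCP pose, the force and the opening at its end, in the units of the state.
- bot.sense(): the state, without advancing time (a new reading comes with each control period).
- optics.grab_frame(name): name is "scene" or "top" or "wrist"; returns a dict with "image" (400x640x3 uint8, blue, green, red), "fx", "fy", "cx", "cy" (pixels), "xyz" and "orientation" of the camera in the world; the wrist camera has in their place "mount" (4x4, takes a point from camera to tool coordinates, whose origin is the TCP and whose axes are the flange's). Camera axes: x right, y up, looking along -z (the intrinsics and any distortion apply to the point x, -y, -z); pixel columns grow to the right and rows downward; lengths in m; the calibration is good to about 2 mm. A picture is of the moment at which its call begins: read the wrist's pose just before it. There is no depth.
- ticket.close_job(): hands the job in, once; it reports no verdict.
The state is a dict: "clock": time; "joints": joint angles; "joint_vel": joint speeds; "effort": joint torques, N m; "tcp_pos": TCP position; "tool_rot": TCP orientation; "ft_force": force on the tool from outside, world axes, zero at the start; "wrist_torque": the same for the moment, N m; "finger_gap": finger opening in m.
Only numpy, scipy, OpenCV 4.12 (cv2) and the standard library are available. Lean on these libraries where they do the work, as an engineer would, in place of code of your own. Each camera call takes 0.05 s, during which the arm holds its last target.

### The job

The aluminium mounting plate on the bench block has swung out of line on its one fitted bolt. Press the tapered drift pin gently, by hand force only (a push under 30 N) and giving way sideways as it wedges, through the plate's end hole until its collar sits flat on the plate, leave it standing there, then fit the thumb bolt fully home in the plate's middle hole and let go. Do not disturb the other things on the bench.

Things in the scene. Friction and masses are not known exactly. Their poses are not given: they have to be found in the camera images.
- pin_hole (a point): Centre of the plate's END hole, on its top face (55 mm above the bench). Round, 17 mm across, through. Axes: x across the plate, y along it from pivot to this hole, z up. At the start the block's hole beneath lies 5 to 11 mm further towards +x (same y within 0.4 mm), the amount not measured: a lens-shaped opening is left, its middle 2.5 to 5.5 mm towards +x of this point.
- bolt_hole (a point): Centre of the plate's MIDDLE hole, on its top face, 90 mm from the end hole and 90 mm from the pivot, same axes, 13 mm across. Its misalignment is half of the end hole's; with the drift home it is in line within 0.7 mm
- plate_pivot (a point): The bolt already fitted, the plate's pivot: point on its axis at the plate's top face. Brass head 18 mm across on a 22 mm washer, standing 9 mm over the plate, 180 mm from the end hole. The plate swings level about it, stiffly: about 12 N sideways at the end hole moves it, and it stays where it is left
- plate: Bare aluminium mounting plate, 70 x 230 x 10 mm, flat on a fixed dark steel block (110 x 240 mm, 45 mm high). Origin on the pivot axis, underside; axes as pin_hole. Under its two holes the block has holes of the same sizes, right down to the bench. It starts swung anticlockwise seen from above; pressing the drift home wedges the end hole towards +x into line and takes 10 to 25 N downwards until home
- drift_grip (a point): Centre (half-way up) of the steel drift pin's handle, z up along the pin. Handle round, 16 mm across, 48 mm long. Below it a collar 28 mm across, 5 mm thick, underside 29 mm below this point; then straight shank 16 mm across for 10 mm, then an even taper 32 mm long to a flat tip 3 mm across, 71 mm below this point. About 0.14 kg. Hangs upright by its collar in the stand
- bolt_grip (a point): Centre (half-way up) of the steel thumb bolt's head, z up along the bolt. Head knurled, round, 28 mm across, 30 mm high, underside 15 mm below this point. Plain unthreaded shank 11 mm across, 36 mm long, last 4 mm tapered to 7 mm; it is pushed straight down. About 0.16 kg. Hangs upright by its head in the stand
- stand: Fixed wooden stand, 65 x 170 mm, 55 mm high, with two 19 mm holes 45 mm either side of its middle along its y; the drift hangs in one and the bolt in the other, either way round. Origin: centre of its underside
- bur_pot: Bystander: round wooden block 64 mm across, 35 mm high, full of burs (to 83 mm); origin at its underside
- oil_bottle: Bystander: small clear bottle 44 mm across, 95 mm high; origin at its underside
- screwdriver: Bystander: screwdriver with wooden handle lying on the bench, 170 mm long
Things that resemble listed ones, but are neither listed nor needed, are in the scene too. Leave any turquoise look-alike of the part that bears drift_grip alone. What is shaped like the part that bears bolt_grip but purple is not meant.

How it is judged:
By the outcome, as a careful person would: the job done as asked, in the order asked, and still so for the second after the job is handed in, with the robot touching nothing.
It also fails if it takes over 72 s, if anything falls off the work surface, if the arm or the gripper's body presses on something with over 40 N, if the wrist force passes 120 N, or if a joint passes its speed limit or range.

## Working session

There is one attempt and no reset: what is moved stays moved. The work goes in short steps, Python scripts to look and compute and a tool call to move; the robot and the scene stay as the last step left them, time stands still between calls to the robot, and variables do not carry over. Pictures are saved under pics/ and viewed, and the job is handed in when it is done.

Besides the shell and the picture viewer there is one more tool, called after "Emit:" in YAML: its name, and indented under it one key for each argument. servo_tool: Moves the arm, as the interface text tells. Its arguments: {"type":"object","properties":{"increments":{"type":"array","items":{"type":"array"}}},"required":["increments"]}

```bash
mkdir -p pics; ls
python3 - <<'E'
from rig import bot, optics
import cv2
print(bot.sense())
for n in ["scene","top","wrist"]:
    f=optics.grab_frame(n); cv2.imwrite(f"pics/{n}0.png",f["image"])
    print(n,{k:v for k,v in f.items() if k!="image"})
E
```

```text
pics
{'clock': 0.0, 'joints': array([-1.42899298e+00,  5.34066297e-02,  1.61434534e+00, -7.72907621e-06,
        1.47597042e+00, -1.19013436e-01]), 'joint_vel': array([ 0.00105453,  0.00071393,  0.0011212 ,  0.00073265,  0.00085998,
       -0.00051483]), 'effort': array([-1.56452861e-03, -3.93686736e+01, -3.70175028e+01, -2.31378044e-04,
        6.97138516e-03,  3.71541038e-07]), 'tcp_pos': array([ 0.16106807, -0.60322921,  0.23000149]), 'tool_rot': array([-3.13947706e+00, -2.45231319e-04,  2.60817265e-01]), 'ft_force': array([-0.51253795,  0.36891041,  0.77240195]), 'wrist_torque': array([ 0.04336372, -0.03102238, -0.02529526]), 'finger_gap': 0.08492689409433565}
scene {'fx': 416.2608837362784, 'fy': 416.2608837362784, 'cx': 322.0872731133012, 'cy': 196.14040265175117, 'xyz': array([1.04615746, 0.61389258, 0.90022705]), 'orientation': array([ 0.77039431, -0.00350296,  2.47153993])}
top {'fx': 390.1070190250941, 'fy': 390.1070190250941, 'cx': 316.49385291725866, 'cy': 200.51672077912153, 'xyz': array([ 0.34369471, -0.02013645,  0.99413669]), 'orientation': array([ 0.21505944, -0.00460592, -1.68406206])}
wrist {'fx': 348.62216804761385, 'fy': 348.62216804761385, 'cx': 317.5490800678762, 'cy': 201.49418548349823, 'mount': array([[ 3.83270884e-04,  9.57850694e-01,  2.87266255e-01,
         7.39823937e-02],
       [ 9.99999353e-01, -5.95474275e-05, -1.13564711e-03,
         2.85720280e-05],
       [-1.07067440e-03,  2.87266505e-01, -9.57850097e-01,
        -1.42939756e-01],
       [ 0.00000000e+00,  0.00000000e+00,  0.00000000e+00,
         1.00000000e+00]])}
```

View pics/scene0.png

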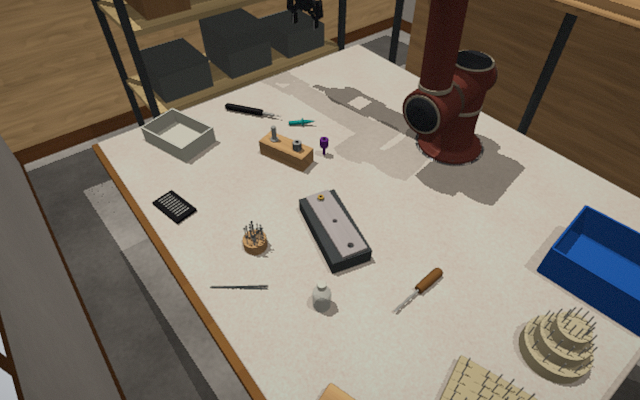

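View pics/top0.png

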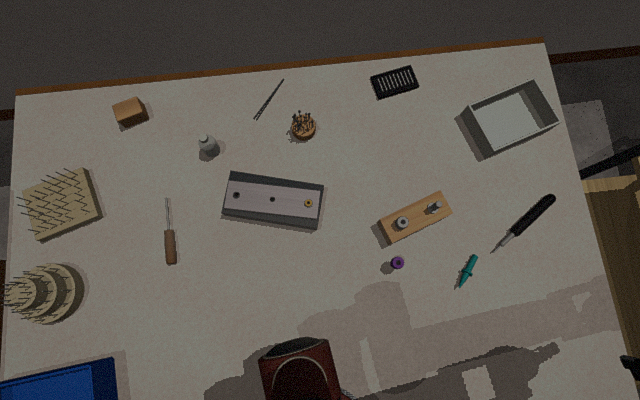

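View pics/wrist0.png

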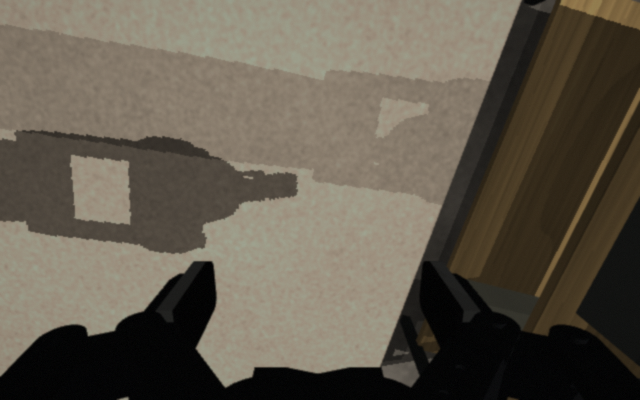

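```bash
cat > h.py <<'E'
import numpy as np, cv2
from scipy.spatial.transform import Rotation as R
from rig import bot, optics
def rot(e): return R.from_euler('xyz',e).as_matrix()
def cam(name):
    s=bot.sense(); f=optics.grab_frame(name)
    if name=="wrist":
        T=np.eye(4);T[:3,:3]=rot(s["tool_rot"]);T[:3,3]=s["tcp_pos"]
        M=T@f["mount"]; f["C"]=M[:3,3]; f["R"]=M[:3,:3]
    else: f["C"]=np.array(f["xyz"]); f["R"]=rot(f["orientation"])
    return f
def ray(f,u,v):
    return f["R"]@np.array([(u-f["cx"])/f["fx"],-(v-f["cy"])/f["fy"],-1.])
def hit(f,u,v,z):
    d=ray(f,u,v); return f["C"]+d*(z-f["C"][2])/d[2]
def proj(f,p):
    c=f["R"].T@(np.array(p)-f["C"]); return np.array([f["cx"]+f["fx"]*c[0]/-c[2], f["cy"]-f["fy"]*c[1]/-c[2]])
def tri(fs,uvs):
    A=np.zeros((3,3));b=np.zeros(3)
    for f,(u,v) in zip(fs,uvs):
        d=ray(f,u,v);d/=np.linalg.norm(d);P=np.eye(3)-np.outer(d,d);A+=P;b+=P@f["C"]
    return np.linalg.solve(A,b)
def crop(f,u,v,w,h,k,name):
    c=f["image"][v-h//2:v+h//2,u-w//2:u+w//2]; cv2.imwrite(name,cv2.resize(c,None,fx=k,fy=k,interpolation=cv2.INTER_CUBIC))
E
python3 - <<'E'
from h import *
t=cam("top");s=cam("scene")
crop(t,272,200,130,90,6,"pics/t_plate.png")
crop(t,420,225,130,90,6,"pics/t_stand.png")
crop(s,335,230,130,90,6,"pics/s_plate.png")
crop(s,290,140,130,90,6,"pics/s_stand.png")
for u,v,z in [(236,195,.055),(272,199,.055),(308,203,.064),(402,222,.085),(433,208,.1)]: print(hit(t,u,v,z))
E
```

```text
[0.58315842 0.14832587 0.055     ]
[0.56312474 0.0609325  0.055     ]
[ 0.54125171 -0.02608832  0.064     ]
[ 0.46638633 -0.2413634   0.085     ]
[ 0.48895151 -0.31514205  0.1       ]
```

View pics/t_plate.png

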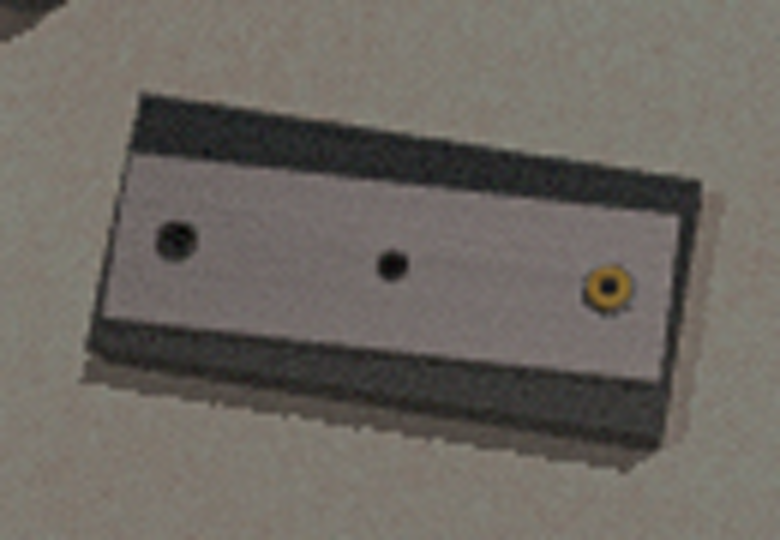

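View pics/t_stand.png

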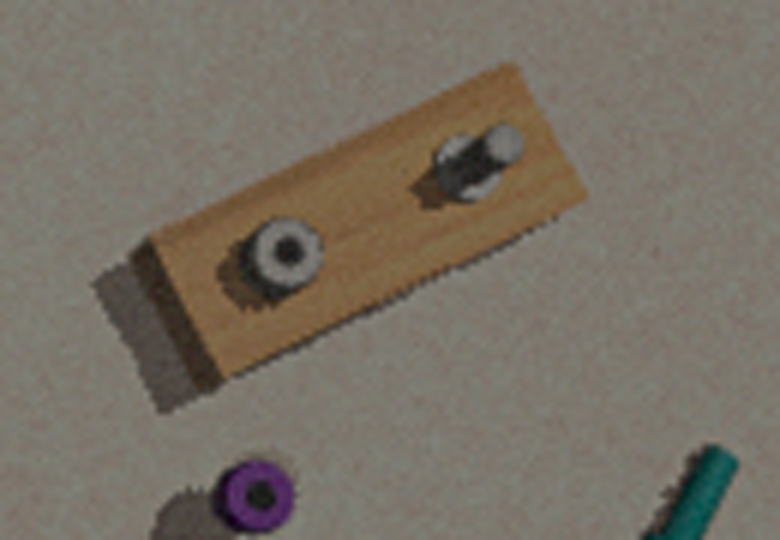

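View pics/s_stand.png

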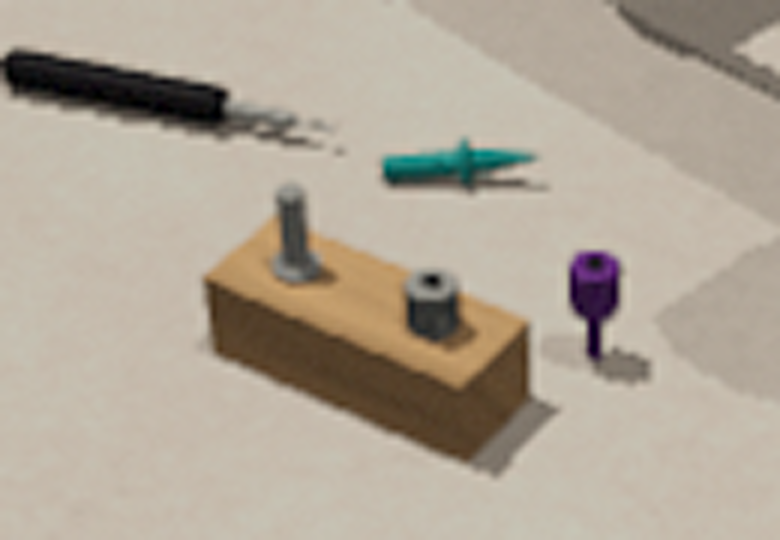

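View pics/s_plate.png

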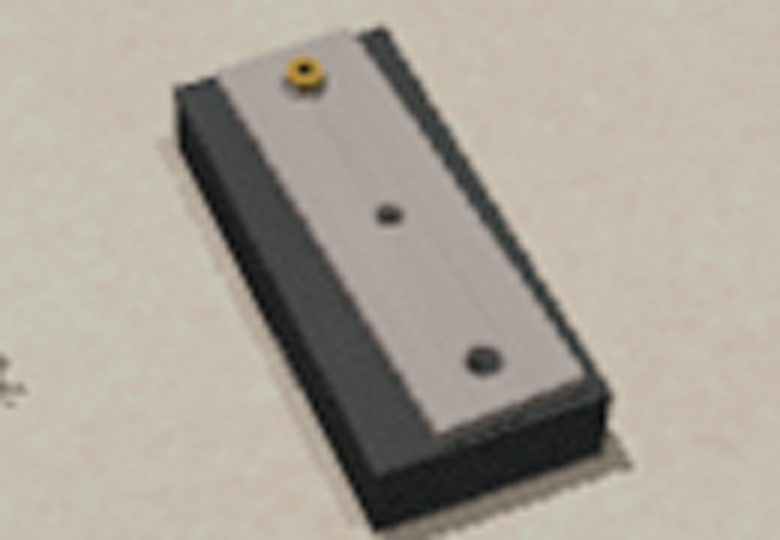

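Run:
```python
from h import *
t=cam("top");s=cam("scene")
def q(x): return (x+.5)/6-.5
def T(x,y,cu,cv): return (cu-65+q(x),cv-45+q(y))
for n,a,b,z,ca,cb in [("drift",(506,145),(291,188),.108,(420,225),(290,140)),("bolt",(289,250),(433,278),.085,(420,225),(290,140)),
 ("pin",(176,241),(484,361),.055,(272,200),(335,230)),("mid",(392,266),(389,215),.055,(272,200),(335,230)),("piv",(608,287),(304,71),.064,(272,200),(335,230)),
 ("purple",(261,497),(596,263),.066,(420,225),(290,140))]:
    a=T(*a,*ca);b=T(*b,*cb)
    print(n,hit(t,*a,z),hit(s,*b,z),tri([t,s],[a,b]))
```

```text
drift [ 0.49604044 -0.32796421  0.108     ] [ 0.49599543 -0.32605417  0.108     ] [ 0.49570957 -0.32772015  0.10719768]
bolt [ 0.46795704 -0.2434101   0.085     ] [ 0.46531759 -0.24233045  0.085     ] [ 0.46689232 -0.24211414  0.08637155]
pin [0.58381445 0.14848625 0.055     ] [0.58511708 0.1520752  0.055     ] [0.58400177 0.14969831 0.05189276]
mid [0.56335741 0.06111782 0.055     ] [0.56475825 0.06426663 0.055     ] [0.56355166 0.06186175 0.0521377 ]
piv [ 0.54271942 -0.02604404  0.064     ] [ 0.54460113 -0.0226733   0.064     ] [ 0.54299876 -0.02563698  0.06075532]
purple [ 0.37480372 -0.22144215  0.066     ] [ 0.37526699 -0.21861635  0.066     ] [ 0.37428065 -0.22117741  0.06420866]
```

Emit:
servo_tool:
  increments:
    - [[32.7, -18.7, 1.7], [0, 0, 0], 0]
    - [[32.7, -18.7, 1.7], [0, 0, 0], 0]
    - [[32.7, -18.7, 1.7], [0, 0, 0], 0]
    - [[32.7, -18.7, 1.7], [0, 0, 0], 0]
    - [[32.7, -18.7, 1.7], [0, 0, 0], 0]
    - [[32.7, -18.7, 1.7], [0, 0, 0], 0]
    - [[32.7, -18.7, 1.7], [0, 0, 0], 0]
    - [[32.7, -18.7, 1.7], [0, 0, 0], 0]
    - [[32.7, -18.7, 1.7], [0, 0, 0], 0]
    - [[32.7, -18.7, 1.7], [0, 0, 0], 0]
    - [[32.7, -18.7, 1.7], [0, 0, 0], 0]
    - [[32.7, -18.7, 1.7], [0, 0, -4.3], 0]

```text
clock: 1.55
tcp_pos: [0.4834, -0.2846, 0.211]
tool_rot: [3.141, -0.0, 0.338]
ft_force: [-0.3, -0.8, 0.4]
finger_gap: 0.0851
```

Emit:
servo_tool:
  increments:
    - [[0, 0, 0], [0, 0, 0], 0]
    - [[0, 0, 0], [0, 0, 0], 0]

```text
clock: 1.75
tcp_pos: [0.4827, -0.2854, 0.2108]
tool_rot: [3.142, 0.001, 0.337]
ft_force: [-0.3, -0.1, 0.8]
finger_gap: 0.085
```

```bash
cat >> h.py <<'E'
def goto(p,yaw=None):
    s=bot.sense();Rm=rot(s["tool_rot"]);d=Rm.T@(np.array(p)-s["tcp_pos"])*1000
    r=None
    if yaw is not None: r=np.degrees((R.from_matrix(Rm).inv()*R.from_euler('xyz',[np.pi,0,yaw])).as_rotvec())
    print("shift",d.round(1),"rot",r, "ft",s["ft_force"].round(2),"tau",s["wrist_torque"].round(2),"tcp",s["tcp_pos"].round(4),"rpy",s["tool_rot"].round(4),"t",round(s["clock"],2))
E
python3 - <<'E'
from h import *
f=cam("wrist");cv2.imwrite("pics/w1.png",f["image"]);print(f["C"])
goto([.496,-.328,.2],.336)
print(proj(f,[.496,-.328,.108]),proj(f,[.467,-.2425,.085]))
E
```

```text
[ 0.55257188 -0.26096471  0.35372031]
shift [-0.8 44.2 10.9] rot [ 0.01218912  0.02676345 -0.01647159] ft [0.18 0.39 0.17] tau [-0.02 -0.02 -0.01] tcp [ 0.4822 -0.286   0.2109] rpy [3.1414e+00 5.0000e-04 3.3570e-01] t 1.8
[377.55864547 203.71220987] [259.96953627 194.15928321]
```

View pics/w1.png

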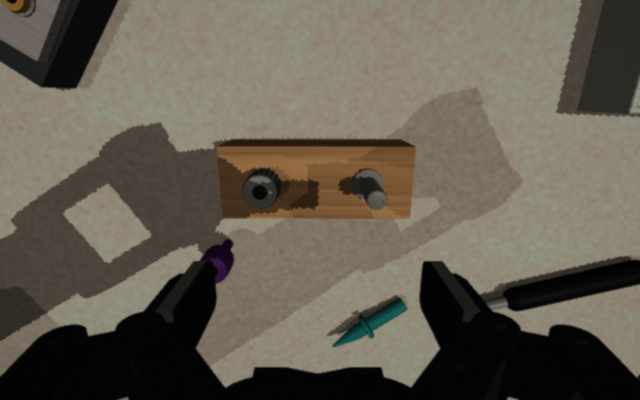

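Run:
```python
from h import *
f=cam("wrist");crop(f,320,190,160,100,5,"pics/w1c.png")
print(hit(f,376,199,.108),hit(f,261,191,.085))
```

```text
[ 0.49848634 -0.32628555  0.108     ] [ 0.46940313 -0.24319022  0.085     ]
```

View pics/w1c.png

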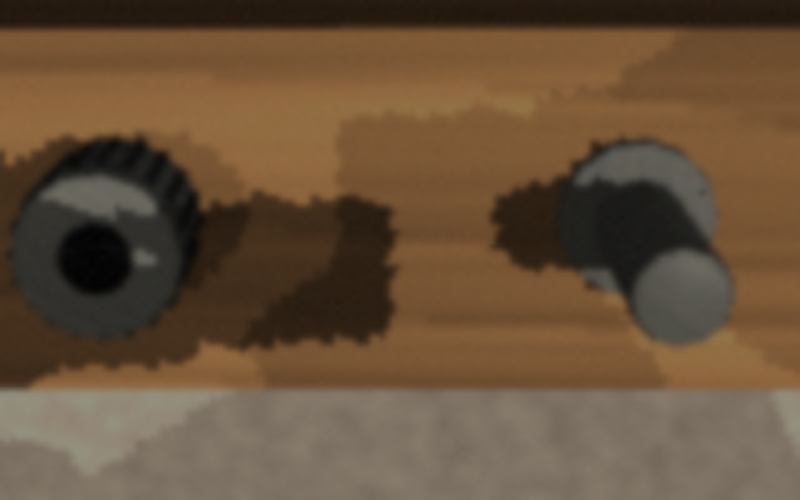

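Run:
```python
from h import *
goto([.4978,-.3268,.069],.336)
```

```text
shift [  1.8  43.3 141.9] rot [ 0.01021726  0.02052915 -0.07344319] ft [ 0.17 -0.38  0.07] tau [ 0.02 -0.02  0.03] tcp [ 0.482  -0.2864  0.2109] rpy [3.1414e+00 4.0000e-04 3.3470e-01] t 1.85
```

Emit:
servo_tool:
  increments:
    - [[0.6, 14.4, 20], [0, 0, 0], 0]
    - [[0.6, 14.4, 20], [0, 0, 0], 0]
    - [[0.6, 14.5, 20], [0, 0, 0], 0]
    - [[0, 0, 0], [0, 0, 0], 0]
    - [[0, 0, 0], [0, 0, 0], 0]
    - [[0, 0, 0], [0, 0, 0], 0]

```text
clock: 2.45
tcp_pos: [0.4985, -0.3267, 0.1524]
tool_rot: [3.14, -0.001, 0.335]
ft_force: [0.3, -1.3, -0.4]
finger_gap: 0.0853
```

Run:
```python
from h import *
f=cam("wrist");cv2.imwrite("pics/w2.png",f["image"])
goto([.4978,-.3268,.069],.336)
```

```text
shift [-1.  -0.2 83.6] rot [ 0.11612231 -0.07049358 -0.02943494] ft [-0.17  0.13  0.44] tau [ 0.02  0.03 -0.03] tcp [ 0.4987 -0.3265  0.1526] rpy [ 3.1396e+00 -1.2000e-03  3.3550e-01] t 2.5
```

View pics/w2.png

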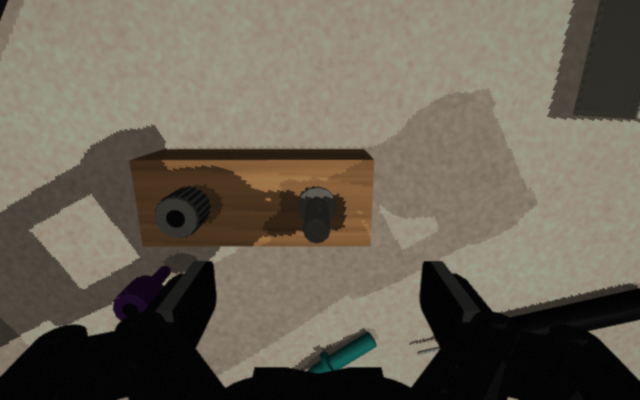

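Emit:
servo_tool:
  increments:
    - [[-0.3, 0, 21], [0, 0, 0], 0]
    - [[0, 0, 21], [0, 0, 0], 0]
    - [[0, 0, 21], [0, 0, 0], 0]
    - [[0, 0, 20.5], [0, 0, 0], 0]
    - [[0, 0, 0], [0, 0, 0], 255]
    - [[0, 0, 0], [0, 0, 0], 255]
    - [[0, 0, 0], [0, 0, 0], 255]
    - [[0, 0, 0], [0, 0, 0], 255]
    - [[0, 0, 0], [0, 0, 0], 255]
    - [[0, 0, 0], [0, 0, 0], 255]
    - [[0, 0, 0], [0, 0, 0], 255]
    - [[0, 0, 0], [0, 0, 0], 255]

```text
clock: 3.7
tcp_pos: [0.4989, -0.3268, 0.069]
tool_rot: [3.14, -0.001, 0.336]
ft_force: [-1.3, 0.9, 5.6]
finger_gap: 0.0144
```

Run:
```python
from h import *
f=cam("wrist");cv2.imwrite("pics/w3.png",f["image"])
goto([.4978,-.3268,.14],.336); print(bot.sense()["finger_gap"])
```

```text
shift [ -0.9  -0.3 -71. ] rot [ 0.10292203 -0.06392991 -0.00802981] ft [-0.48  0.33  6.88] tau [ 0.13  0.11 -0.01] tcp [ 0.4989 -0.3268  0.069 ] rpy [ 3.1398e+00 -1.1000e-03  3.3590e-01] t 3.75
0.014373378445241843
```

View pics/w3.png

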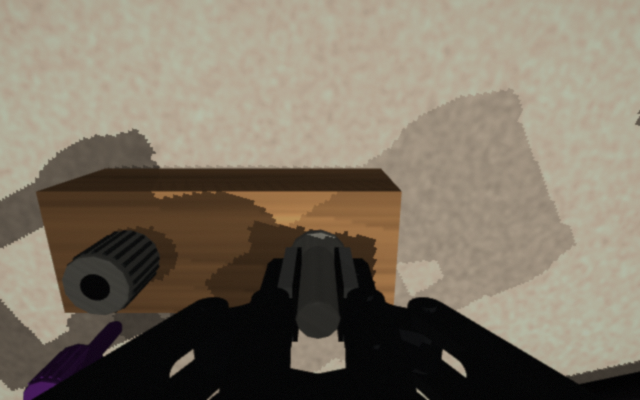

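Emit:
servo_tool:
  increments:
    - [[0, 0, -10], [0, 0, 0], 255]
    - [[0, 0, -23], [0, 0, 0], 255]
    - [[0, 0, -23], [0, 0, 0], 255]
    - [[0, 0, -23], [0, 0, 0], 255]
    - [[0, 0, -22], [0, 0, 0], 255]
    - [[0, 0, 0], [0, 0, 0], 255]
    - [[0, 0, 0], [0, 0, 0], 255]

```text
clock: 4.45
tcp_pos: [0.4979, -0.3261, 0.1681]
tool_rot: [-3.141, 0.0, 0.336]
ft_force: [0.8, 0.1, -2.1]
finger_gap: 0.0151
```

Run:
```python
from h import *
f=cam("wrist");cv2.imwrite("pics/w4.png",f["image"])
a=-np.radians(13.3)
goto([.584,.150,.17],a); print(bot.sense()["finger_gap"], bot.sense()["joints"])
```

```text
shift [ 238.5 -420.6   -2.6] rot [-0.09055767  0.09637069 32.53893218] ft [-1.03 -0.59 -2.29] tau [-0.01  0.02  0.03] tcp [ 0.4974 -0.3257  0.1669] rpy [-3.1396e+00  1.2000e-03  3.3580e-01] t 4.5
0.014762721548708946 [-7.04853114e-01  3.01990267e-02  1.74559166e+00 -5.50865951e-06
  1.36807913e+00  5.30161369e-01]
```

View pics/w4.png

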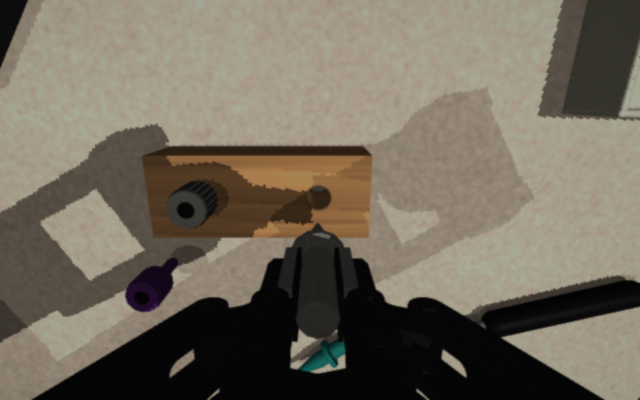

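```bash
cat >> h.py <<'E'
def plan(p,yaw,n,jaw):
    s=bot.sense();e=s["tool_rot"];d=(np.array(p)-s["tcp_pos"])/n*1000
    dy=(yaw-e[2]+np.pi)%(2*np.pi)-np.pi
    rows=[]
    for i in range(n):
        y=e[2]+dy*i/n; c,sn=np.cos(y),np.sin(y)
        rows.append([[round(c*d[0]+sn*d[1],1),round(sn*d[0]-c*d[1],1),round(-d[2],1)],[0,0,round(-np.degrees(dy/n),2)],jaw])
    print(rows)
E
python3 - <<'E'
from h import *
plan([.586,.150,.17],1.338,11,255)
E
```

```text
[[[np.float64(21.9), np.float64(-38.2), np.float64(-0.3)], [0, 0, np.float64(-5.22)], 255], [[np.float64(25.2), np.float64(-36.0), np.float64(-0.3)], [0, 0, np.float64(-5.22)], 255], [[np.float64(28.4), np.float64(-33.6), np.float64(-0.3)], [0, 0, np.float64(-5.22)], 255], [[np.float64(31.3), np.float64(-30.9), np.float64(-0.3)], [0, 0, np.float64(-5.22)], 255], [[np.float64(34.0), np.float64(-27.9), np.float64(-0.3)], [0, 0, np.float64(-5.22)], 255], [[np.float64(36.4), np.float64(-24.7), np.float64(-0.3)], [0, 0, np.float64(-5.22)], 255], [[np.float64(38.5), np.float64(-21.3), np.float64(-0.3)], [0, 0, np.float64(-5.22)], 255], [[np.float64(40.3), np.float64(-17.7), np.float64(-0.3)], [0, 0, np.float64(-5.22)], 255], [[np.float64(41.7), np.float64(-13.9), np.float64(-0.3)], [0, 0, np.float64(-5.22)], 255], [[np.float64(42.8), np.float64(-10.1), np.float64(-0.3)], [0, 0, np.float64(-5.22)], 255], [[np.float64(43.6), np.float64(-6.1), np.float64(-0.3)], [0, 0, np.float64(-5.22)], 255]]
```

Emit:
servo_tool:
  increments:
    - [[21.9, -38.2, -0.3], [0, 0, -5.22], 255]
    - [[25.2, -36.0, -0.3], [0, 0, -5.22], 255]
    - [[28.4, -33.6, -0.3], [0, 0, -5.22], 255]
    - [[31.3, -30.9, -0.3], [0, 0, -5.22], 255]
    - [[34.0, -27.9, -0.3], [0, 0, -5.22], 255]
    - [[36.4, -24.7, -0.3], [0, 0, -5.22], 255]
    - [[38.5, -21.3, -0.3], [0, 0, -5.22], 255]
    - [[40.3, -17.7, -0.3], [0, 0, -5.22], 255]
    - [[41.7, -13.9, -0.3], [0, 0, -5.22], 255]
    - [[42.8, -10.1, -0.3], [0, 0, -5.22], 255]
    - [[43.6, -6.1, -0.3], [0, 0, -5.22], 255]
    - [[0, 0, 0], [0, 0, 0], 255]

```text
clock: 5.7
tcp_pos: [0.5854, 0.154, 0.1692]
tool_rot: [-3.138, -0.001, 1.345]
ft_force: [-0.4, -1.1, -0.8]
finger_gap: 0.0145
```

Emit:
servo_tool:
  increments:
    - [[0, 0, 0], [0, 0, 0], 255]
    - [[0, 0, 0], [0, 0, 0], 255]

```text
clock: 5.9
tcp_pos: [0.5856, 0.1487, 0.17]
tool_rot: [-3.139, 0.001, 1.337]
ft_force: [0.7, -0.1, -2.0]
finger_gap: 0.0143
```

Run:
```python
from h import *
f=cam("wrist");cv2.imwrite("pics/w5.png",f["image"]);crop(f,318,200,160,110,5,"pics/w5c.png")
goto([.584,.150,.15],1.338)
```

```text
shift [ 1.2 -2.1 20.5] rot [-0.10605926  0.05951848 -0.08779998] ft [ 0.47 -0.28 -2.03] tau [-0.04  0.03 -0.01] tcp [0.5858 0.1484 0.1705] rpy [-3.1397e+00  1.0000e-03  1.3365e+00] t 5.95
```

View pics/w5.png

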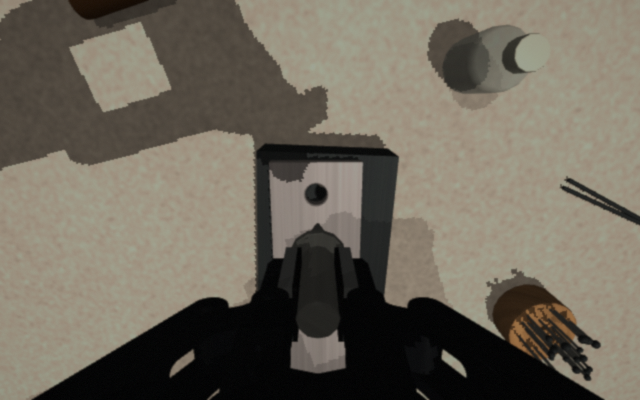

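View pics/w5c.png

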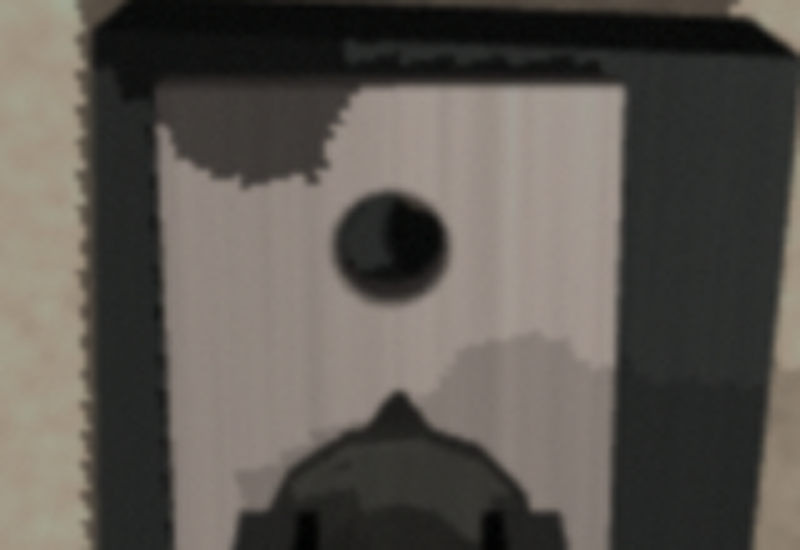

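Run:
```python
from h import *
f=cam("wrist");s=bot.sense()
Rm=rot(s["tool_rot"])
for n,p in [("hole",hit(f,315.8,193.9,.055)),("tip",hit(f,317.7,222.7,s["tcp_pos"][2]-.056)),("top",hit(f,319,318,s["tcp_pos"][2]+.039))]:
    print(n,p,(Rm.T@(p-s["tcp_pos"])*1000).round(2))
cv2.imwrite("pics/w6c.png",cv2.resize(f["image"][205:345,258:378],None,fx=5,fy=4))
goto([.584,.15,.15],1.338)
# direction of plate edges in image
```

```text
hole [0.58561081 0.15023462 0.055     ] [  1.88  -0.75 115.88]
tip [0.58677985 0.14846949 0.11487961] [ 0.4   0.73 56.  ]
top [0.58737893 0.14846712 0.20987961] [  0.47   1.19 -39.  ]
shift [ 1.2 -2.4 20.9] rot [-0.07085602  0.03922151 -0.10658475] ft [-0.46  0.39 -2.01] tau [-0.02 -0.07 -0.08] tcp [0.5861 0.1483 0.1709] rpy [-3.1404e+00  7.0000e-04  1.3361e+00] t 6.0
```

View pics/w6c.png

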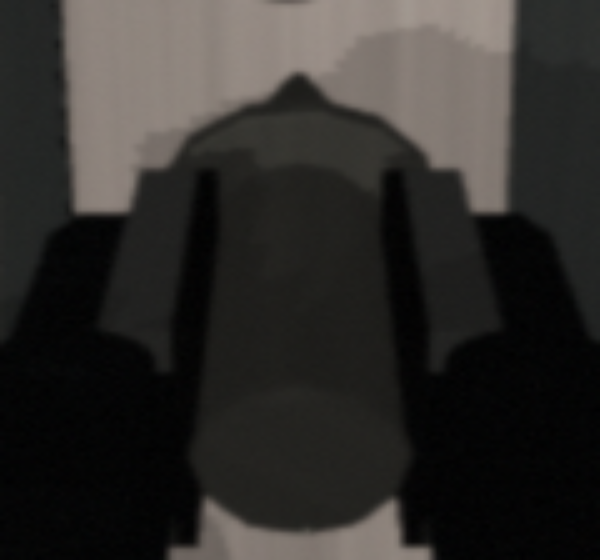

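Emit:
servo_tool:
  increments:
    - [[0.8, 0.8, 18], [0, 0, 0], 255]
    - [[0.8, 0.8, 18], [0, 0, 0], 255]
    - [[0.8, 0.8, 17], [0, 0, 0], 255]
    - [[0, 0, 0], [0, 0, 0], 255]
    - [[0, 0, 0], [0, 0, 0], 255]
    - [[0, 0, 0], [0, 0, 0], 255]

```text
clock: 6.6
tcp_pos: [0.5902, 0.1512, 0.1199]
tool_rot: [3.14, -0.001, 1.338]
ft_force: [-0.3, 0.7, 0.3]
finger_gap: 0.0145
```

Run:
```python
from h import *
f=cam("wrist");cv2.imwrite("pics/w7.png",f["image"]);crop(f,318,220,160,110,5,"pics/w7c.png")
goto([.584,.150,.15],1.338)
```

```text
shift [ -2.6  -5.7 -29.9] rot [ 0.12028522 -0.04524971 -0.01520789] ft [-1.17 -0.13 -0.72] tau [-0.   -0.01  0.01] tcp [0.5902 0.1512 0.1201] rpy [ 3.1395e+00 -8.0000e-04  1.3377e+00] t 6.65
```

View pics/w7c.png

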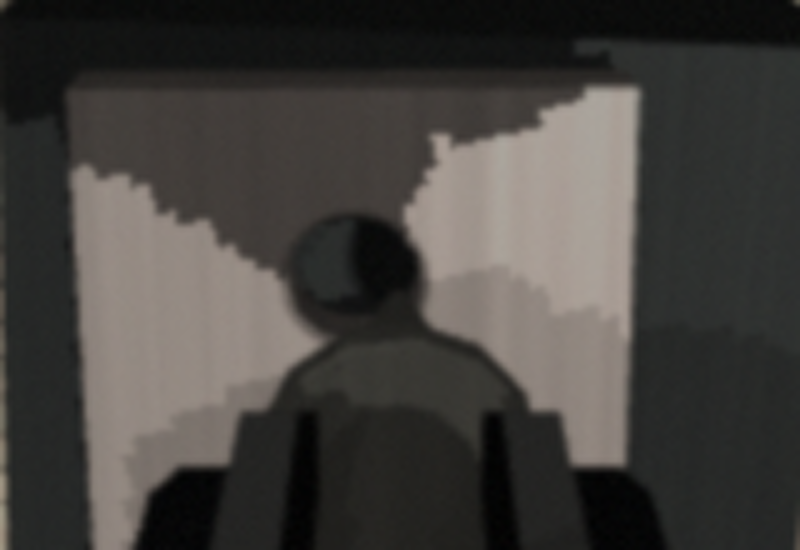

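Run:
```python
from h import *
f=cam("wrist")
c=f["image"][190:240,278:368].astype(float); c=255*(np.clip(c/150,0,1))**.45
cv2.imwrite("pics/w8c.png",cv2.resize(c.astype(np.uint8),None,fx=8,fy=8,interpolation=cv2.INTER_CUBIC))
goto([.584,.150,.15],1.338)
```

```text
shift [ -2.7  -5.7 -29.9] rot [ 0.12319463 -0.04698506 -0.00404928] ft [ 0.56  0.73 -1.79] tau [ 0.02  0.02 -0.02] tcp [0.5902 0.1514 0.1201] rpy [ 3.1394e+00 -8.0000e-04  1.3379e+00] t 6.7
```

View pics/w8c.png

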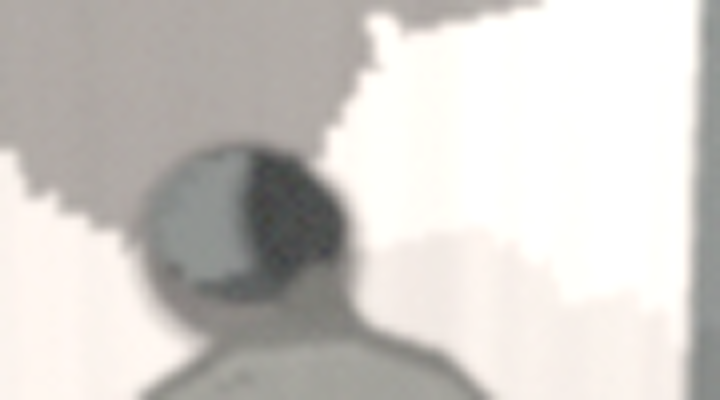

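Run:
```python
from h import *
f=cam("wrist");s=bot.sense()
Rm=rot(s["tool_rot"])
for n,p in [("hole",hit(f,308.9,220.0,.055)),("tip",hit(f,317.8,223.1,s["tcp_pos"][2]-.056))]:
    print(n,p,(Rm.T@(p-s["tcp_pos"])*1000).round(2))
M=np.array(f["mount"]);
for n,u,v,zt in [("hole",308.9,220.0,.1201-.055),("tip",317.8,223.1,.056)]:
    d=M[:3,:3]@np.array([(u-f["cx"])/f["fx"],-(v-f["cy"])/f["fy"],-1]); p=M[:3,3]+d*(zt-M[2,3])/d[2]; print(n,(p*1000).round(2))
```

```text
hole [0.58560723 0.15112742 0.055     ] [-1.31 -4.43 64.96]
tip [0.59134566 0.15101397 0.06396604] [-0.09  1.19 56.  ]
hole [-1.34 -4.56 65.1 ]
tip [-0.06  1.06 56.  ]
```

Emit:
servo_tool:
  increments:
    - [[0, -0.8, 0], [0, 0, 0], 255]
    - [[0, -0.8, 2], [0, 0, 0], 255]
    - [[0, 0, 6], [0, 0, 0], 255]
    - [[0, 0, 6], [0, 0, 0], 255]
    - [[0, 0, 6], [0, 0, 0], 255]
    - [[0, 0, 0], [0, 0, 0], 255]
    - [[0, 0, 0], [0, 0, 0], 255]

```text
clock: 7.45
tcp_pos: [0.5875, 0.1516, 0.0981]
tool_rot: [-3.141, 0.0, 1.338]
ft_force: [0.6, 0.7, -1.9]
finger_gap: 0.0146
```

Run:
```python
from h import *
f=cam("wrist");
c=f["image"][190:270,258:378].astype(float); c=255*(np.clip(c/150,0,1))**.45
cv2.imwrite("pics/w9c.png",cv2.resize(c.astype(np.uint8),None,fx=6,fy=6,interpolation=cv2.INTER_CUBIC))
goto([.584,.150,.15],1.338)
```

```text
shift [ -2.5  -3.4 -51.4] rot [-0.00569822  0.0021471  -0.0008927 ] ft [-1.12  0.7  -1.51] tau [-0.01 -0.06  0.05] tcp [0.5878 0.1517 0.0986] rpy [-3.1415  0.      1.338 ] t 7.5
```

View pics/w9c.png

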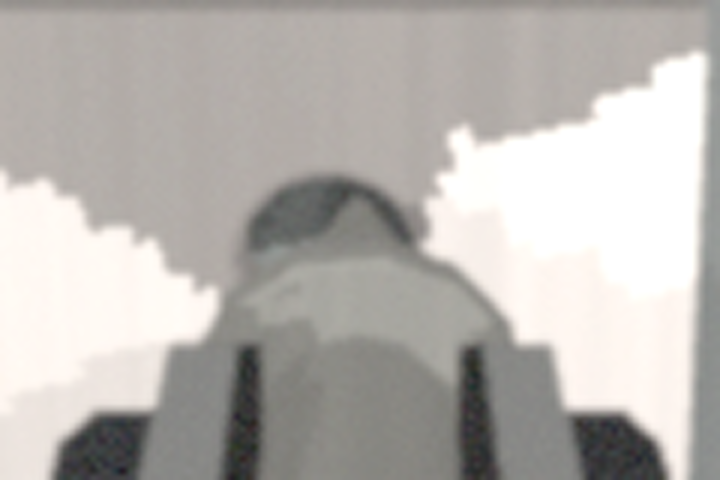

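Emit:
servo_tool:
  increments:
    - [[0, -0.5, 1], [0, 0, 0], 255]
    - [[0, -0.4, 2], [0, 0, 0], 255]
    - [[0, 0, 2], [0, 0, 0], 255]
    - [[0, 0, 1], [0, 0, 0], 255]
    - [[0, 0, 0], [0, 0, 0], 255]

```text
clock: 8.0
tcp_pos: [0.587, 0.1518, 0.0926]
tool_rot: [3.141, 0.0, 1.338]
ft_force: [0.6, -0.4, -2.3]
finger_gap: 0.0152
```

```bash
cat > m.py <<'E'
from h import *
s=bot.sense(); Rm=rot(s["tool_rot"])
F=[];
print("F tool",(Rm.T@s["ft_force"]).round(1),"tcp",(s["tcp_pos"]*1000).round(1),"gap",round(s["finger_gap"]*1000,1),"tau",(Rm.T@s["wrist_torque"]).round(2),round(s["clock"],2))
p=(s["tcp_pos"]-np.array([.5878,.1517,.0986]))*1000; c,n=np.cos(1.338),np.sin(1.338)
print("tool-x,y offsets",round(c*p[0]+n*p[1],1),round(n*p[0]-c*p[1],1), "down",round(-p[2],1))
E
python3 m.py
```

```text
F tool [-0.2  0.6  2.3] tcp [587.  151.8  92.6] gap 15.2 tau [-0.11 -0.02 -0.02] 8.0
tool-x,y offsets -0.1 -0.8 down 6.0
```

Emit:
servo_tool:
  increments:
    - [[0, 0, 1], [0, 0, 0], 255]
    - [[0, 0.1, 1], [0, 0, 0], 255]
    - [[0, 0, 0], [0, 0, 0], 255]

```text
clock: 8.3
tcp_pos: [0.5873, 0.1518, 0.0908]
tool_rot: [3.141, -0.0, 1.338]
ft_force: [1.3, 0.2, -1.2]
finger_gap: 0.0143
```

```bash
python3 m.py
```

```text
F tool [0.5 1.2 1.2] tcp [587.3 151.8  90.8] gap 14.3 tau [-0.23  0.04  0.04] 8.3
tool-x,y offsets 0.0 -0.5 down 7.8
```

Emit:
servo_tool:
  increments:
    - [[0, 0.1, 0.7], [0, 0, 0], 255]
    - [[0, 0.1, 0.7], [0, 0, 0], 255]
    - [[0, 0, 0], [0, 0, 0], 255]

```text
clock: 8.6
tcp_pos: [0.5875, 0.1518, 0.0894]
tool_rot: [3.141, -0.0, 1.338]
ft_force: [1.6, -0.8, -1.2]
finger_gap: 0.0146
```

```bash
python3 m.py
```

```text
F tool [-0.4  1.7  1.2] tcp [587.5 151.8  89.4] gap 14.6 tau [-0.29 -0.02 -0.01] 8.6
tool-x,y offsets 0.0 -0.3 down 9.2
```

Emit:
servo_tool:
  increments:
    - [[0, 0.3, 0.8], [0, 0, 0], 255]
    - [[0, 0.2, 0.8], [0, 0, 0], 255]
    - [[0, 0, 0], [0, 0, 0], 255]

```text
clock: 8.9
tcp_pos: [0.5877, 0.1517, 0.0882]
tool_rot: [-3.141, 0.0, 1.338]
ft_force: [-1.9, -0.5, 3.7]
finger_gap: 0.0143
```

```bash
python3 m.py
```

```text
F tool [-0.9 -1.8 -3.7] tcp [587.7 151.7  88.2] gap 14.3 tau [ 0.24 -0.19 -0.01] 8.9
tool-x,y offsets 0.0 -0.1 down 10.4
```

Emit:
servo_tool:
  increments:
    - [[0, 0.2, 0.8], [0, 0, 0], 255]
    - [[0, 0.2, 0.8], [0, 0, 0], 255]
    - [[0, 0, 0], [0, 0, 0], 255]

```text
clock: 9.2
tcp_pos: [0.588, 0.1518, 0.0875]
tool_rot: [-3.141, 0.0, 1.338]
ft_force: [-4.7, -0.8, 8.1]
finger_gap: 0.0147
```

```bash
python3 m.py
```

```text
F tool [-1.8 -4.4 -8.1] tcp [588.  151.8  87.5] gap 14.7 tau [ 0.86 -0.34 -0.03] 9.2
tool-x,y offsets 0.1 0.1 down 11.1
```

Emit:
servo_tool:
  increments:
    - [[0, 0.2, 0.8], [0, 0, 0], 255]
    - [[0, 0.2, 0.8], [0, 0, 0], 255]
    - [[0, 0, 0], [0, 0, 0], 255]

```text
clock: 9.5
tcp_pos: [0.5882, 0.1517, 0.0867]
tool_rot: [-3.14, 0.0, 1.338]
ft_force: [-7.5, -0.9, 13.5]
finger_gap: 0.0143
```

```bash
python3 m.py
```

```text
F tool [ -2.6  -7.1 -13.5] tcp [588.2 151.7  86.7] gap 14.3 tau [ 1.31 -0.51 -0.01] 9.5
tool-x,y offsets 0.1 0.4 down 11.9
```

Emit:
servo_tool:
  increments:
    - [[0, 0.2, 0.8], [0, 0, 0], 255]
    - [[0, 0.1, 0.8], [0, 0, 0], 255]
    - [[0, 0, 0], [0, 0, 0], 255]

```text
clock: 9.8
tcp_pos: [0.5885, 0.1516, 0.0852]
tool_rot: [-3.14, 0.0, 1.338]
ft_force: [-7.1, -0.9, 12.9]
finger_gap: 0.0141
```

```bash
python3 m.py
```

```text
F tool [ -2.5  -6.7 -12.9] tcp [588.5 151.6  85.2] gap 14.1 tau [ 1.34 -0.58  0.02] 9.8
tool-x,y offsets 0.1 0.6 down 13.4
```

Emit:
servo_tool:
  increments:
    - [[-0.1, 0.1, 0.8], [0, 0, 0], 255]
    - [[-0.1, 0.1, 0.8], [0, 0, 0], 255]
    - [[0, 0.1, 0.8], [0, 0, 0], 255]
    - [[0, 0, 0], [0, 0, 0], 255]

```text
clock: 10.2
tcp_pos: [0.5889, 0.1514, 0.0829]
tool_rot: [-3.14, 0.0, 1.338]
ft_force: [-7.2, -0.6, 13.3]
finger_gap: 0.0145
```

```bash
python3 m.py
```

```text
F tool [ -2.3  -6.9 -13.3] tcp [588.9 151.4  82.9] gap 14.5 tau [ 1.29 -0.5  -0.08] 10.2
tool-x,y offsets -0.1 1.1 down 15.7
```

Emit:
servo_tool:
  increments:
    - [[-0.1, 0.2, 0.8], [0, 0, 0], 255]
    - [[-0.1, 0.1, 0.8], [0, 0, 0], 255]
    - [[0, 0.1, 0.8], [0, 0, 0], 255]
    - [[0, 0, 0], [0, 0, 0], 255]

```text
clock: 10.6
tcp_pos: [0.5893, 0.1511, 0.0805]
tool_rot: [-3.141, 0.0, 1.338]
ft_force: [-7.3, -1.4, 13.6]
finger_gap: 0.0144
```

```bash
python3 m.py
```

```text
F tool [ -3.   -6.8 -13.6] tcp [589.3 151.1  80.5] gap 14.4 tau [ 1.25 -0.47  0.03] 10.6
tool-x,y offsets -0.2 1.6 down 18.1
```

Emit:
servo_tool:
  increments:
    - [[-0.1, 0.2, 0.8], [0, 0, 0], 255]
    - [[-0.1, 0.2, 0.8], [0, 0, 0], 255]
    - [[0, 0.1, 0.8], [0, 0, 0], 255]
    - [[0, 0.1, 0.8], [0, 0, 0], 255]
    - [[0, 0, 0], [0, 0, 0], 255]

```text
clock: 11.1
tcp_pos: [0.5899, 0.1508, 0.0768]
tool_rot: [-3.141, -0.0, 1.338]
ft_force: [-5.9, -1.0, 10.5]
finger_gap: 0.0147
```

```bash
python3 m.py
```

```text
F tool [ -2.3  -5.5 -10.5] tcp [589.9 150.8  76.8] gap 14.7 tau [ 0.94 -0.36  0.03] 11.1
tool-x,y offsets -0.4 2.3 down 21.8
```

Emit:
servo_tool:
  increments:
    - [[-0.1, 0.2, 0.8], [0, 0, 0], 255]
    - [[-0.1, 0.2, 0.8], [0, 0, 0], 255]
    - [[0, 0.1, 0.8], [0, 0, 0], 255]
    - [[0, 0.2, 0.8], [0, 0, 0], 255]
    - [[0, 0, 0], [0, 0, 0], 255]

```text
clock: 11.6
tcp_pos: [0.5905, 0.1505, 0.0735]
tool_rot: [-3.141, -0.0, 1.338]
ft_force: [-5.3, -0.3, 10.4]
finger_gap: 0.0143
```

```bash
python3 m.py
```

```text
F tool [ -1.5  -5.1 -10.4] tcp [590.5 150.5  73.5] gap 14.3 tau [ 0.97 -0.33  0.02] 11.6
tool-x,y offsets -0.5 2.9 down 25.1
```

Emit:
servo_tool:
  increments:
    - [[0, 0.2, 0.8], [0, 0, 0], 255]
    - [[0, 0.2, 0.8], [0, 0, 0], 255]
    - [[0, 0.1, 0.8], [0, 0, 0], 255]
    - [[0, 0, 0], [0, 0, 0], 255]

```text
clock: 12.0
tcp_pos: [0.591, 0.1504, 0.0712]
tool_rot: [-3.141, -0.0, 1.338]
ft_force: [-4.9, 0.5, 11.0]
finger_gap: 0.0149
```

```bash
python3 m.py
```

```text
F tool [ -0.6  -4.9 -11. ] tcp [591.  150.4  71.2] gap 14.9 tau [ 0.95 -0.34  0.05] 12.0
tool-x,y offsets -0.5 3.4 down 27.4
```

Emit:
servo_tool:
  increments:
    - [[0, 0.1, 0.7], [0, 0, 0], 255]
    - [[0, 0.1, 0.5], [0, 0, 0], 255]
    - [[0, 0, 0], [0, 0, 0], 255]

```text
clock: 12.3
tcp_pos: [0.5912, 0.1503, 0.07]
tool_rot: [-3.141, -0.0, 1.338]
ft_force: [-5.7, 0.1, 11.0]
finger_gap: 0.0144
```

```bash
python3 m.py
```

```text
F tool [ -1.2  -5.6 -11. ] tcp [591.2 150.3  70. ] gap 14.4 tau [ 0.93 -0.33  0.02] 12.3
tool-x,y offsets -0.5 3.7 down 28.6
```

Emit:
servo_tool:
  increments:
    - [[0, 0.1, 0.6], [0, 0, 0], 255]
    - [[0, 0.1, 0.5], [0, 0, 0], 255]
    - [[0, 0, 0], [0, 0, 0], 255]

```text
clock: 12.6
tcp_pos: [0.5915, 0.1503, 0.069]
tool_rot: [-3.141, -0.0, 1.338]
ft_force: [-5.6, 0.1, 11.1]
finger_gap: 0.0144
```

```bash
python3 m.py
```

```text
F tool [ -1.2  -5.5 -11.1] tcp [591.5 150.3  69. ] gap 14.4 tau [ 0.97 -0.31 -0.  ] 12.6
tool-x,y offsets -0.5 3.9 down 29.6
```

Emit:
servo_tool:
  increments:
    - [[0, 0.1, 0.6], [0, 0, 0], 255]
    - [[0, 0, 0.4], [0, 0, 0], 255]
    - [[0, 0, 0], [0, 0, 0], 255]

```text
clock: 12.9
tcp_pos: [0.5916, 0.1502, 0.0689]
tool_rot: [-3.141, 0.0, 1.338]
ft_force: [-9.8, -1.7, 15.5]
finger_gap: 0.0147
```

```bash
python3 m.py
```

```text
F tool [ -4.   -9.1 -15.4] tcp [591.6 150.2  68.9] gap 14.7 tau [ 1.37 -0.53  0.06] 12.9
tool-x,y offsets -0.5 4.0 down 29.7
```

Emit:
servo_tool:
  increments:
    - [[0, 0.2, 0.5], [0, 0, 0], 255]
    - [[0, 0.1, 0.5], [0, 0, 0], 255]
    - [[0, 0, 0], [0, 0, 0], 255]
    - [[0, 0, 0], [0, 0, 0], 255]

```text
clock: 13.3
tcp_pos: [0.5918, 0.1502, 0.0688]
tool_rot: [-3.14, 0.0, 1.338]
ft_force: [-10.9, -1.5, 21.1]
finger_gap: 0.0143
```

```bash
python3 m.py
python3 - <<'E'
from h import *
f=cam("wrist");
c=f["image"][180:340,218:418].astype(float); c=255*(np.clip(c/150,0,1))**.45
cv2.imwrite("pics/w10c.png",cv2.resize(c.astype(np.uint8),None,fx=4,fy=3.7,interpolation=cv2.INTER_CUBIC))
s=cam("scene");crop(s,348,245,130,90,6,"pics/s10.png")
E
```

```text
F tool [ -4.  -10.3 -21.1] tcp [591.8 150.2  68.8] gap 14.3 tau [ 1.89 -0.71  0.02] 13.3
tool-x,y offsets -0.5 4.2 down 29.8
```

View pics/w10c.png

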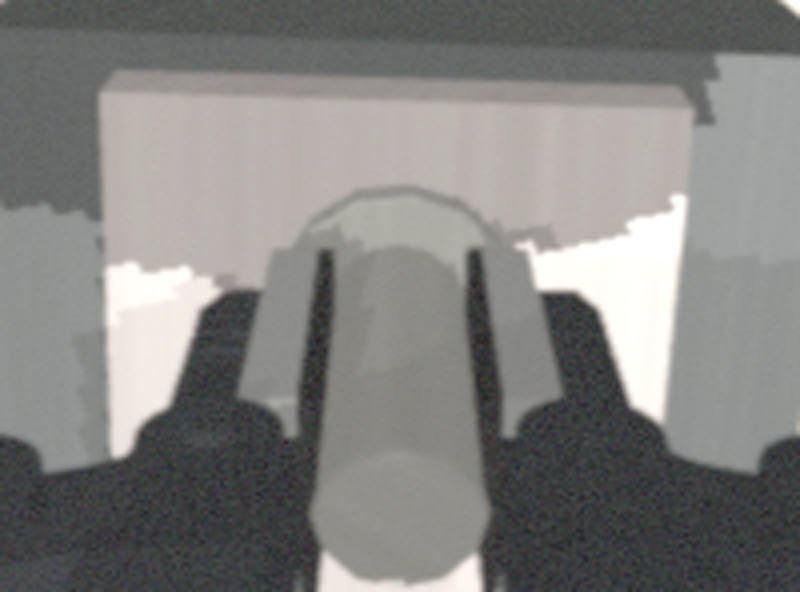

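View pics/s10.png

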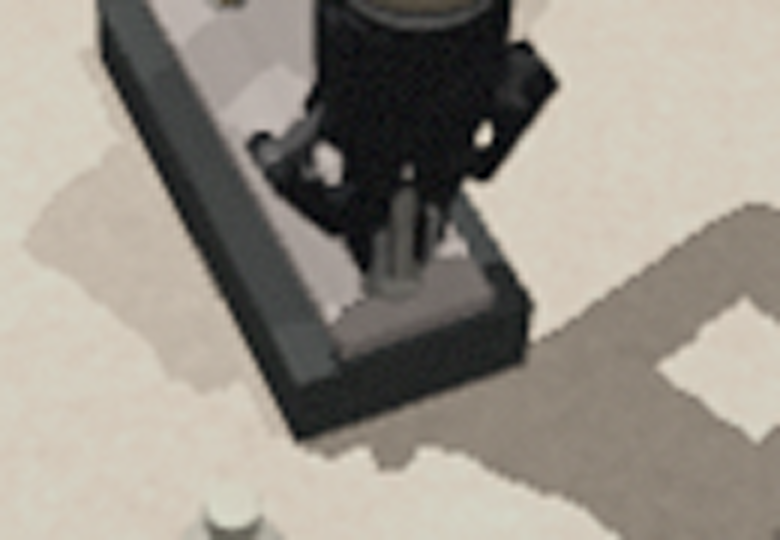

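Emit:
servo_tool:
  increments:
    - [[0, -0.3, -1], [0, 0, 0], 255]
    - [[0, -0.3, -1], [0, 0, 0], 255]
    - [[0, 0, 0], [0, 0, 0], 255]

```text
clock: 13.7
tcp_pos: [0.5916, 0.1502, 0.0689]
tool_rot: [3.141, -0.0, 1.338]
ft_force: [-3.5, 0.2, 10.1]
finger_gap: 0.0144
```

```bash
python3 m.py
```

```text
F tool [ -0.6  -3.5 -10.1] tcp [591.6 150.2  68.9] gap 14.4 tau [ 0.68 -0.32  0.05] 13.7
tool-x,y offsets -0.6 4.1 down 29.7
```

Emit:
servo_tool:
  increments:
    - [[0, -0.2, -1], [0, 0, 0], 255]
    - [[0, 0, 0], [0, 0, 0], 200]
    - [[0, 0, 0], [0, 0, 0], 150]
    - [[0, 0, 0], [0, 0, 0], 100]
    - [[0, 0, 0], [0, 0, 0], 100]
    - [[0, 0, 0], [0, 0, 0], 100]

```text
clock: 14.3
tcp_pos: [0.5909, 0.1501, 0.0677]
tool_rot: [-3.141, 0.0, 1.338]
ft_force: [-0.5, -0.4, 0.8]
finger_gap: 0.052
```

```bash
python3 m.py
python3 - <<'E'
from h import *
f=cam("wrist");
c=f["image"][180:340,218:418].astype(float); c=255*(np.clip(c/150,0,1))**.45
cv2.imwrite("pics/w11c.png",cv2.resize(c.astype(np.uint8),None,fx=4,fy=3.7,interpolation=cv2.INTER_CUBIC))
E
```

```text
F tool [-0.5 -0.4 -0.8] tcp [590.9 150.1  67.7] gap 52.0 tau [0.01 0.02 0.01] 14.3
tool-x,y offsets -0.9 3.4 down 30.9
```

View pics/w11c.png

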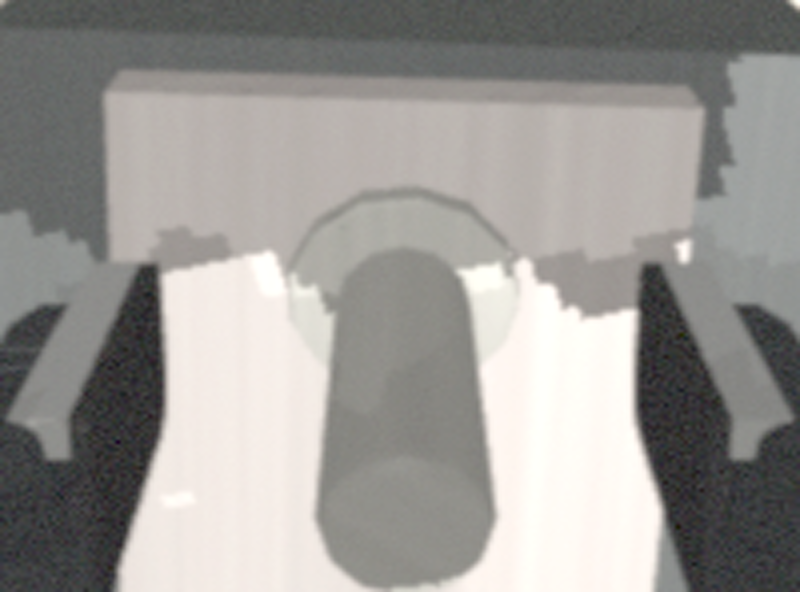

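Emit:
servo_tool:
  increments:
    - [[0, 0, -15], [0, 0, 0], 100]
    - [[0, 0, -25], [0, 0, 0], 100]
    - [[0, 0, -30], [0, 0, 0], 100]
    - [[0, 0, -30], [0, 0, 0], 100]
    - [[0, 0, 0], [0, 0, 0], 100]
    - [[0, 0, 0], [0, 0, 0], 100]

```text
clock: 14.95
tcp_pos: [0.5919, 0.1502, 0.17]
tool_rot: [3.139, -0.001, 1.338]
ft_force: [0.2, 0.4, -1.2]
finger_gap: 0.0518
```

```bash
python3 m.py
python3 - <<'E'
from h import *
f=cam("wrist"); cv2.imwrite("pics/w12.png",f["image"])
plan([.469,-.2428,.155],1.3,10,100)
E
```

```text
F tool [0.5 0.1 1.2] tcp [591.9 150.2 170. ] gap 51.8 tau [-0.06 -0.05  0.01] 14.95
tool-x,y offsets -0.5 4.3 down -71.4
[[[np.float64(-41.0), np.float64(-2.8), np.float64(1.3)], [0, 0, np.float64(0.22)], 100], [[np.float64(-41.1), np.float64(-2.6), np.float64(1.3)], [0, 0, np.float64(0.22)], 100], [[np.float64(-41.1), np.float64(-2.5), np.float64(1.3)], [0, 0, np.float64(0.22)], 100], [[np.float64(-41.1), np.float64(-2.3), np.float64(1.3)], [0, 0, np.float64(0.22)], 100], [[np.float64(-41.1), np.float64(-2.2), np.float64(1.3)], [0, 0, np.float64(0.22)], 100], [[np.float64(-41.1), np.float64(-2.0), np.float64(1.3)], [0, 0, np.float64(0.22)], 100], [[np.float64(-41.1), np.float64(-1.9), np.float64(1.3)], [0, 0, np.float64(0.22)], 100], [[np.float64(-41.1), np.float64(-1.7), np.float64(1.3)], [0, 0, np.float64(0.22)], 100], [[np.float64(-41.1), np.float64(-1.5), np.float64(1.3)], [0, 0, np.float64(0.22)], 100], [[np.float64(-41.1), np.float64(-1.4), np.float64(1.3)], [0, 0, np.float64(0.22)], 100]]
```

View pics/w12.png

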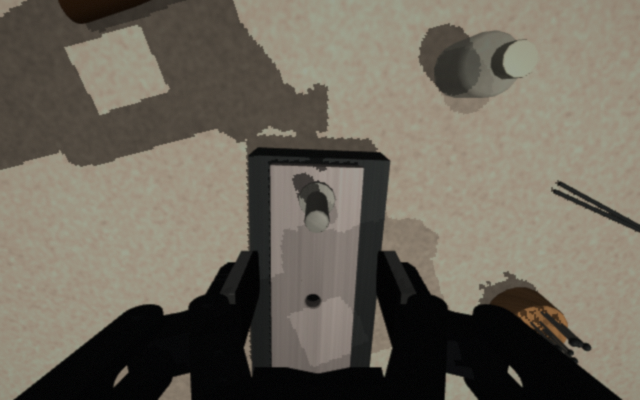

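Emit:
servo_tool:
  increments:
    - [[-41.0, -2.8, 1.3], [0, 0, 0.22], 100]
    - [[-41.1, -2.6, 1.3], [0, 0, 0.22], 100]
    - [[-41.1, -2.5, 1.3], [0, 0, 0.22], 100]
    - [[-41.1, -2.3, 1.3], [0, 0, 0.22], 100]
    - [[-41.1, -2.2, 1.3], [0, 0, 0.22], 100]
    - [[-41.1, -2, 1.3], [0, 0, 0.22], 100]
    - [[-41.1, -1.9, 1.3], [0, 0, 0.22], 100]
    - [[-41.1, -1.7, 1.3], [0, 0, 0.22], 100]
    - [[-41.1, -1.5, 1.3], [0, 0, 0.22], 100]
    - [[-41.1, -1.4, 1.3], [0, 0, 0.22], 100]
    - [[0, 0, 0], [0, 0, 0], 100]
    - [[0, 0, 0], [0, 0, 0], 100]

```text
clock: 16.2
tcp_pos: [0.468, -0.2428, 0.1533]
tool_rot: [-3.139, -0.002, 1.298]
ft_force: [-0.3, 0.2, 0.1]
finger_gap: 0.0523
```

Emit:
servo_tool:
  increments:
    - [[0, 0, 0], [0, 0, 0], 100]

```text
clock: 16.3
tcp_pos: [0.4688, -0.2417, 0.1539]
tool_rot: [-3.14, -0.001, 1.3]
ft_force: [-0.0, 0.5, 0.5]
finger_gap: 0.0517
```

Run:
```python
from h import *
f=cam("wrist"); cv2.imwrite("pics/w13.png",f["image"])
goto([.469,-.2428,.057],1.3)
s=bot.sense()
M=np.linalg.inv(f["mount"]); c=M@np.array([0,0,s["tcp_pos"][2]-.085,1]); print("axis at z.085:",f["cx"]+f["fx"]*c[0]/-c[2], f["cy"]-f["fy"]*c[1]/-c[2], "px/mm",f["fx"]/-c[2]/1000)
```

```text
shift [-1.3  0.4 97.2] rot [-0.07847478 -0.04883442  0.0599859 ] ft [ 0.13 -0.24 -1.26] tau [ 0.05 -0.03 -0.02] tcp [ 0.4691 -0.2416  0.1542] rpy [-3.1402e+00 -9.0000e-04  1.3010e+00] t 16.35
axis at z.085: 316.14537005211344 215.91865067613585 px/mm 1.554033232782783
```

View pics/w13.png

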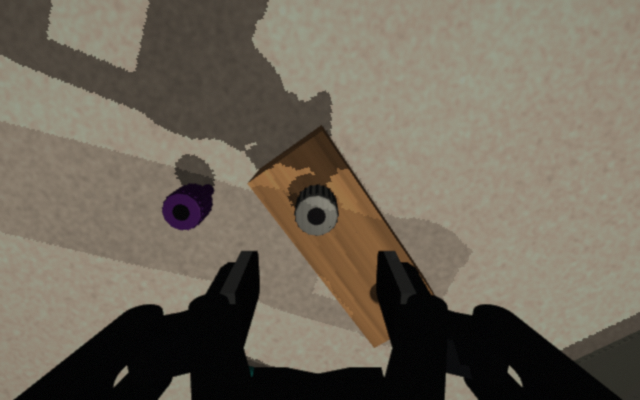

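Emit:
servo_tool:
  increments:
    - [[0, 0.4, 25], [0, 0, 0], 100]
    - [[0, 0, 25], [0, 0, 0], 100]
    - [[0, 0, 25], [0, 0, 0], 100]
    - [[0, 0, 21], [0, 0, 0], 100]
    - [[0, 0, 0], [0, 0, 0], 255]
    - [[0, 0, 0], [0, 0, 0], 255]
    - [[0, 0, 0], [0, 0, 0], 255]
    - [[0, 0, 0], [0, 0, 0], 255]
    - [[0, 0, 0], [0, 0, 0], 255]
    - [[0, 0, 0], [0, 0, 0], 255]

```text
clock: 17.35
tcp_pos: [0.4698, -0.2432, 0.0596]
tool_rot: [3.141, 0.0, 1.3]
ft_force: [-0.0, 0.6, -1.4]
finger_gap: 0.0266
```

```bash
python3 m.py
```

```text
F tool [ 0.5 -0.2  1.4] tcp [ 469.8 -243.2   59.6] gap 26.6 tau [ 0.01  0.02 -0.01] 17.35
tool-x,y offsets -411.5 -23.7 down 39.0
```

Emit:
servo_tool:
  increments:
    - [[0, 0, -10], [0, 0, 0], 255]
    - [[0, 0, -25], [0, 0, 0], 255]
    - [[0, 0, -30], [0, 0, 0], 255]
    - [[0, 0, -30], [0, 0, 0], 255]
    - [[0, 0, 0], [0, 0, 0], 255]

```text
clock: 17.85
tcp_pos: [0.4724, -0.245, 0.1604]
tool_rot: [3.131, 0.004, 1.3]
ft_force: [1.2, 0.3, -0.6]
finger_gap: 0.0263
```

```bash
python3 m.py
python3 - <<'E'
from h import *
plan([.567,.064,.15],1.294,8,255)
E
```

```text
F tool [0.6 1.1 0.6] tcp [ 472.4 -245.   160.4] gap 26.3 tau [0.02 0.01 0.01] 17.85
tool-x,y offsets -412.7 -20.8 down -61.8
[[[np.float64(40.4), np.float64(1.0), np.float64(1.3)], [0, 0, np.float64(0.04)], 255], [[np.float64(40.4), np.float64(1.0), np.float64(1.3)], [0, 0, np.float64(0.04)], 255], [[np.float64(40.4), np.float64(1.0), np.float64(1.3)], [0, 0, np.float64(0.04)], 255], [[np.float64(40.4), np.float64(1.0), np.float64(1.3)], [0, 0, np.float64(0.04)], 255], [[np.float64(40.4), np.float64(0.9), np.float64(1.3)], [0, 0, np.float64(0.04)], 255], [[np.float64(40.4), np.float64(0.9), np.float64(1.3)], [0, 0, np.float64(0.04)], 255], [[np.float64(40.4), np.float64(0.9), np.float64(1.3)], [0, 0, np.float64(0.04)], 255], [[np.float64(40.4), np.float64(0.9), np.float64(1.3)], [0, 0, np.float64(0.04)], 255]]
```

Emit:
servo_tool:
  increments:
    - [[40, 1.3, 0.6], [0, 0, 0], 255]
    - [[40, 1.3, 0.6], [0, 0, 0], 255]
    - [[40, 1.3, 0.6], [0, 0, 0], 255]
    - [[40, 1.3, 0.6], [0, 0, 0], 255]
    - [[40, 1.3, 0.6], [0, 0, 0], 255]
    - [[40, 1.3, 0.6], [0, 0, 0], 255]
    - [[40, 1.3, 0.6], [0, 0, 0], 255]
    - [[40, 1.3, 0.6], [0, 0, 0.4], 255]
    - [[0, 0, 0], [0, 0, 0], 255]
    - [[0, 0, 0], [0, 0, 0], 255]
    - [[0, 0, 0], [0, 0, 0], 255]

```text
clock: 18.95
tcp_pos: [0.5647, 0.0619, 0.1485]
tool_rot: [-3.141, 0.001, 1.292]
ft_force: [0.4, 0.1, -1.3]
finger_gap: 0.0262
```

```bash
python3 m.py
cat > look.py <<'E'
import sys
from h import *
f=cam("wrist"); cv2.imwrite(f"pics/{sys.argv[1]}.png",f["image"])
c=f["image"][170:300,230:410].astype(float); c=255*(np.clip(c/180,0,1))**.5
cv2.imwrite(f"pics/{sys.argv[1]}c.png",cv2.resize(c.astype(np.uint8),None,fx=4.4,fy=4.4,interpolation=cv2.INTER_CUBIC))
goto([.567,.064,.11],1.294)
E
python3 look.py w14
```

```text
F tool [0.2 0.4 1.3] tcp [564.7  61.9 148.5] gap 26.2 tau [-0.02  0.04 -0.02] 18.95
tool-x,y offsets -92.7 -1.8 down -49.9
shift [ 2.9  1.5 38.7] rot [-0.04583038  0.02708589 -0.14681071] ft [-0.07 -0.49 -1.02] tau [-0.06  0.   -0.03] tcp [0.5648 0.0616 0.1487] rpy [-3.1408e+00  5.0000e-04  1.2914e+00] t 19.0
```

View pics/w14.png

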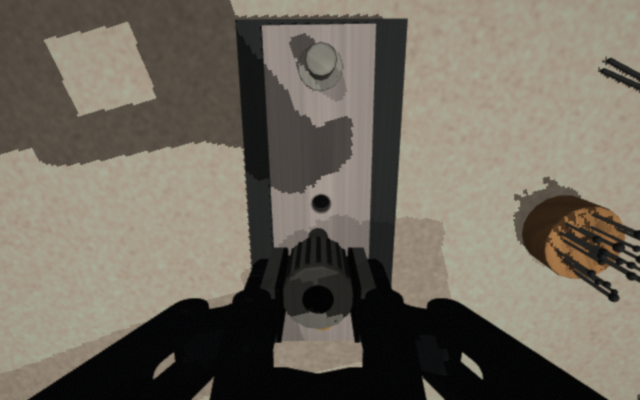

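View pics/w14c.png

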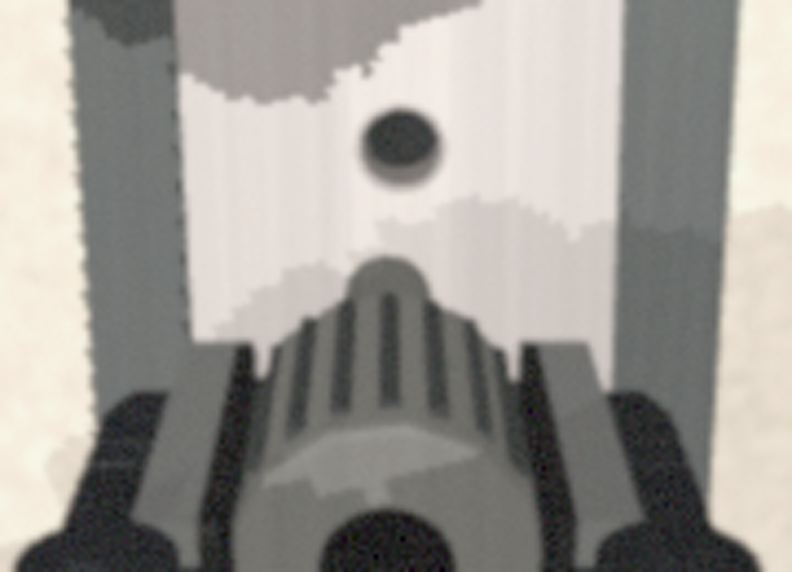

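```bash
cat > rel.py <<'E'
from h import *
f=cam("wrist"); M=np.array(f["mount"]); Mi=np.linalg.inv(M)
def pj(p):
    c=Mi@np.array([*p,1000])/1000; return f["cx"]+f["fx"]*c[0]/-c[2], f["cy"]-f["fy"]*c[1]/-c[2]
def ht(u,v,zt):
    d=M[:3,:3]@np.array([(u-f["cx"])/f["fx"],-(v-f["cy"])/f["fy"],-1]); return (M[:3,3]+d*(zt/1000-M[2,3])/d[2])*1000
E
python3 - <<'E'
from rel import *
Z=148.6
print("hole",ht(321.1,203.4,Z-55))
for r,z in [(3.5,40.6),(5.5,36.6)]: print(r,pj((r,0,z)), ht(318.2,228.6,z)-[r,0,0])
print("headtop",pj((0,0,-25.4)), ht(318.3,299,-25.4))
E
```

```text
hole [ 0.9608839   3.42308769 93.6       ]
3.5 (np.float64(315.95003798839684), np.float64(226.72224004025406)) [-1.12781784  1.26545637 40.6       ]
5.5 (np.float64(315.9151262883233), np.float64(225.91230118064746)) [-1.5781583   1.25661049 36.6       ]
headtop (np.float64(315.2142570171254), np.float64(296.7322265767199)) [ -0.99125378   1.18456572 -25.4       ]
```

Emit:
servo_tool:
  increments:
    - [[1, 1.1, 16], [0, 0, 0], 255]
    - [[1.1, 1.1, 16], [0, 0, 0], 255]
    - [[0, 0, 15], [0, 0, 0], 255]
    - [[0, 0, 0], [0, 0, 0], 255]
    - [[0, 0, 0], [0, 0, 0], 255]
    - [[0, 0, 0], [0, 0, 0], 255]

```text
clock: 19.65
tcp_pos: [0.5684, 0.0639, 0.1027]
tool_rot: [3.141, -0.0, 1.293]
ft_force: [0.6, 0.1, -1.2]
finger_gap: 0.0264
```

```bash
python3 m.py; python3 look.py w15
```

```text
F tool [0.2 0.5 1.2] tcp [568.4  63.9 102.7] gap 26.4 tau [-0.04  0.05  0.  ] 19.65
tool-x,y offsets -89.9 1.3 down -4.1
shift [-0.4 -1.5 -7. ] rot [ 0.08458396 -0.02475695 -0.07518894] ft [ 1.2  -0.34 -1.62] tau [0.05 0.   0.03] tcp [0.5686 0.064  0.103 ] rpy [ 3.1401e+00 -4.0000e-04  1.2927e+00] t 19.7
```

View pics/w15c.png

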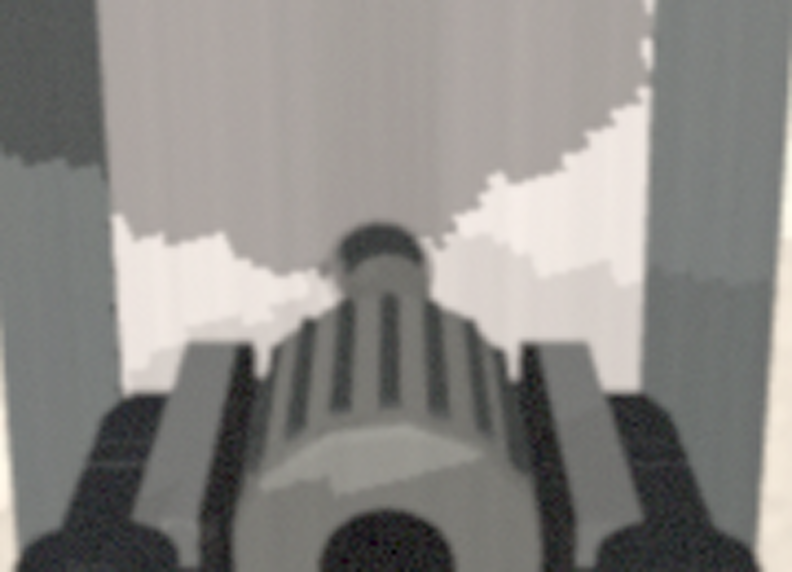

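Run:
```python
from rel import *
print("hole",ht(316.7,220.2,103-55)-[6.5,0,0])
for r,z in [(3.5,40.6),(5.5,36.6)]: print(r, ht(318.2,228.3,z)-[r,0,0])
```

```text
hole [-1.77405296  0.40628969 48.        ]
3.5 [-0.94699836  1.26650536 40.6       ]
5.5 [-1.40127638  1.2576661  36.6       ]
```

Emit:
servo_tool:
  increments:
    - [[-0.6, -0.8, 1], [0, 0, 0], 255]
    - [[0, 0, 4], [0, 0, 0], 255]
    - [[0, 0, 4], [0, 0, 0], 255]
    - [[0, 0, 3], [0, 0, 0], 255]
    - [[0, 0, 0], [0, 0, 0], 255]

```text
clock: 20.25
tcp_pos: [0.5664, 0.0636, 0.0893]
tool_rot: [-3.14, 0.0, 1.293]
ft_force: [-0.6, 0.3, -1.8]
finger_gap: 0.0264
```

```bash
python3 m.py; python3 look.py w16
```

```text
F tool [ 0.1 -0.7  1.8] tcp [566.4  63.6  89.3] gap 26.4 tau [-0.   -0.03  0.  ] 20.25
tool-x,y offsets -90.7 -0.4 down 9.3
shift [  0.5   0.2 -20.3] rot [-0.05163397  0.01639565 -0.07651406] ft [-0.95  1.1  -2.61] tau [ 0.01 -0.01 -0.02] tcp [0.5666 0.0636 0.0897] rpy [-3.1407e+00  3.0000e-04  1.2927e+00] t 20.3
```

View pics/w16c.png

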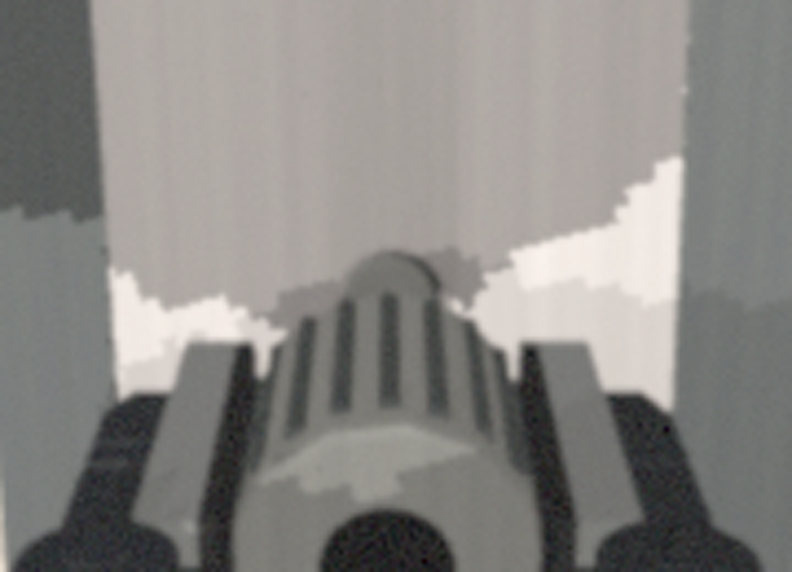

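Emit:
servo_tool:
  increments:
    - [[-0.1, 0.5, 2], [0, 0, 0], 255]
    - [[0, 0, 3], [0, 0, 0], 255]
    - [[0, 0, 2], [0, 0, 0], 255]
    - [[0, 0, 0], [0, 0, 0], 255]

```text
clock: 20.7
tcp_pos: [0.5671, 0.0634, 0.0827]
tool_rot: [-3.141, 0.0, 1.293]
ft_force: [0.6, -0.3, -0.9]
finger_gap: 0.0262
```

```bash
python3 m.py
```

```text
F tool [-0.2  0.6  0.9] tcp [567.1  63.4  82.7] gap 26.2 tau [-0.07  0.   -0.03] 20.7
tool-x,y offsets -90.7 0.2 down 15.9
```

Emit:
servo_tool:
  increments:
    - [[0, 0, 2], [0, 0, 0], 255]
    - [[0, 0, 2], [0, 0, 0], 255]
    - [[0, 0, 2], [0, 0, 0], 255]
    - [[0, 0, 0], [0, 0, 0], 255]

```text
clock: 21.1
tcp_pos: [0.5672, 0.0634, 0.0768]
tool_rot: [-3.141, 0.0, 1.293]
ft_force: [0.2, -0.1, -1.9]
finger_gap: 0.026
```

```bash
python3 m.py
```

```text
F tool [-0.   0.2  1.9] tcp [567.2  63.4  76.8] gap 26.0 tau [ 0.04 -0.05 -0.02] 21.1
tool-x,y offsets -90.7 0.3 down 21.8
```

Emit:
servo_tool:
  increments:
    - [[0, 0, 2], [0, 0, 0], 255]
    - [[0, 0, 2], [0, 0, 0], 255]
    - [[0, 0, 2], [0, 0, 0], 255]
    - [[0, 0, 0], [0, 0, 0], 255]

```text
clock: 21.5
tcp_pos: [0.5672, 0.0633, 0.0708]
tool_rot: [-3.141, 0.0, 1.293]
ft_force: [0.2, -0.6, -1.3]
finger_gap: 0.0265
```

```bash
python3 m.py
```

```text
F tool [-0.5  0.4  1.3] tcp [567.2  63.3  70.8] gap 26.5 tau [-0.02  0.   -0.05] 21.5
tool-x,y offsets -90.7 0.3 down 27.8
```

Sliding freely. The seat is at TCP z ≈ 0.0596, so 11 mm remain.

Emit:
servo_tool:
  increments:
    - [[0, 0, 2.5], [0, 0, 0], 255]
    - [[0, 0, 2.5], [0, 0, 0], 255]
    - [[0, 0, 2.5], [0, 0, 0], 255]
    - [[0, 0, 2], [0, 0, 0], 255]
    - [[0, 0, 0], [0, 0, 0], 255]

```text
clock: 22.0
tcp_pos: [0.5672, 0.0633, 0.0612]
tool_rot: [-3.141, 0.0, 1.293]
ft_force: [-0.0, 0.7, -1.4]
finger_gap: 0.0264
```

```bash
python3 m.py
```

```text
F tool [ 0.6 -0.2  1.4] tcp [567.2  63.3  61.2] gap 26.4 tau [ 0.04  0.01 -0.03] 22.0
tool-x,y offsets -90.8 0.3 down 37.4
```

Emit:
servo_tool:
  increments:
    - [[0, 0, 1], [0, 0, 0], 255]
    - [[0, 0, 1], [0, 0, 0], 255]
    - [[0, 0, 0.5], [0, 0, 0], 255]
    - [[0, 0, 0], [0, 0, 0], 255]

```text
clock: 22.4
tcp_pos: [0.5674, 0.0634, 0.0591]
tool_rot: [-3.141, 0.0, 1.293]
ft_force: [0.1, 0.1, -1.3]
finger_gap: 0.0266
```

```bash
python3 m.py
```

```text
F tool [0.1 0.  1.3] tcp [567.4  63.4  59.1] gap 26.6 tau [ 0.03 -0.03  0.02] 22.4
tool-x,y offsets -90.7 0.5 down 39.5
```

Emit:
servo_tool:
  increments:
    - [[0, 0, 0.7], [0, 0, 0], 255]
    - [[0, 0, 0.7], [0, 0, 0], 255]
    - [[0, 0, 0], [0, 0, 0], 255]

```text
clock: 22.7
tcp_pos: [0.5676, 0.0633, 0.0584]
tool_rot: [3.142, -0.0, 1.293]
ft_force: [-2.8, 0.3, 2.5]
finger_gap: 0.026
```

```bash
python3 m.py; python3 look.py w17
```

```text
F tool [-0.5 -2.8 -2.5] tcp [567.6  63.3  58.4] gap 26.0 tau [ 0.35 -0.08  0.01] 22.7
tool-x,y offsets -90.6 0.7 down 40.2
shift [  0.5  -0.7 -51.6] rot [ 0.00727265 -0.00024375 -0.07362354] ft [-2.49 -0.41  2.04] tau [0.01 0.39 0.02] tcp [0.5676 0.0634 0.0584] rpy [ 3.1415 -0.      1.2927] t 22.75
```

View pics/w17.png

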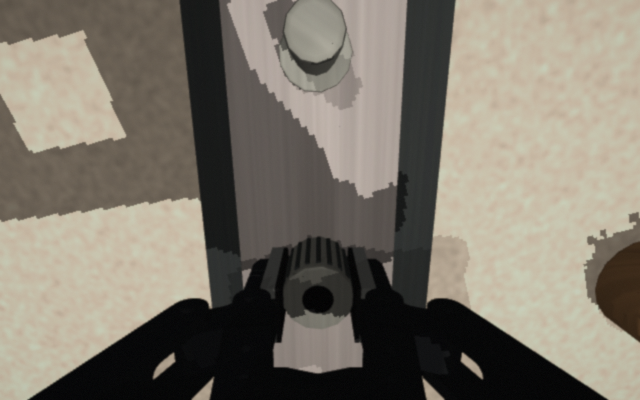

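Emit:
servo_tool:
  increments:
    - [[0, 0, 0.6], [0, 0, 0], 255]
    - [[0, 0, 0.6], [0, 0, 0], 255]
    - [[0, 0, 0], [0, 0, 0], 255]

```text
clock: 23.05
tcp_pos: [0.5676, 0.0634, 0.0583]
tool_rot: [-3.141, 0.0, 1.293]
ft_force: [-7.4, -0.5, 9.5]
finger_gap: 0.0263
```

```bash
python3 m.py
```

```text
F tool [-2.6 -7.  -9.5] tcp [567.6  63.4  58.3] gap 26.3 tau [ 1.03 -0.3   0.01] 23.05
tool-x,y offsets -90.6 0.8 down 40.3
```

Emit:
servo_tool:
  increments:
    - [[0, -0.1, -1], [0, 0, 0], 255]
    - [[0, 0, 0], [0, 0, 0], 210]
    - [[0, 0, 0], [0, 0, 0], 160]
    - [[0, 0, 0], [0, 0, 0], 100]
    - [[0, 0, 0], [0, 0, 0], 100]
    - [[0, 0, 0], [0, 0, 0], 100]
    - [[0, 0, -5], [0, 0, 0], 100]
    - [[0, 0, -20], [0, 0, 0], 100]
    - [[0, 0, -30], [0, 0, 0], 100]
    - [[0, 0, -30], [0, 0, 0], 100]
    - [[0, 0, -30], [0, 0, 0], 100]
    - [[0, 0, 0], [0, 0, 0], 100]

```text
clock: 24.25
tcp_pos: [0.5706, 0.0634, 0.1789]
tool_rot: [3.131, -0.003, 1.293]
ft_force: [1.2, -0.0, 1.3]
finger_gap: 0.052
```

Emit:
servo_tool:
  increments:
    - [[-30, 0, -10], [0, 0, 0], 100]
    - [[-30, 0, -10], [0, 0, 0], 100]
    - [[-30, 0, 0], [0, 0, 0], 100]
    - [[-30, 0, 0], [0, 0, 0], 100]
    - [[0, 0, 0], [0, 0, 0], 100]
    - [[0, 0, 0], [0, 0, 0], 100]

```text
clock: 24.85
tcp_pos: [0.534, -0.0522, 0.1919]
tool_rot: [-3.141, -0.0, 1.291]
ft_force: [-0.5, 0.0, 0.4]
finger_gap: 0.0521
```

```bash
python3 m.py
python3 - <<'E'
from h import *
f=cam("wrist");cv2.imwrite("pics/w18.png",f["image"])
s=cam("scene");crop(s,335,225,130,90,6,"pics/s18.png");cv2.imwrite("pics/s18f.png",s["image"])
t=cam("top");crop(t,272,200,130,90,6,"pics/t18.png")
E
```

```text
F tool [-0.1 -0.4 -0.4] tcp [534.  -52.2 191.9] gap 52.1 tau [ 0.02  0.   -0.01] 24.85
tool-x,y offsets -210.8 -5.3 down -93.3
```

View pics/w18.png

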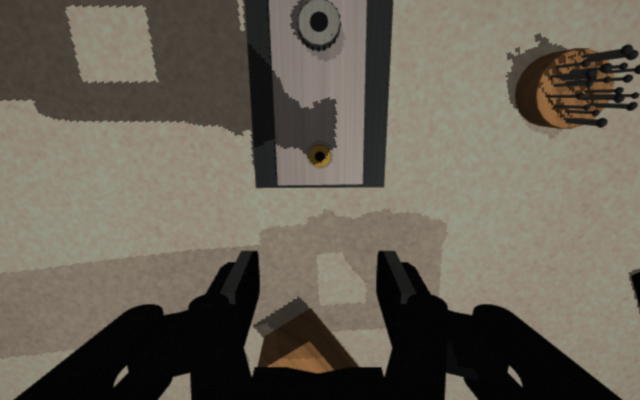

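View pics/s18.png

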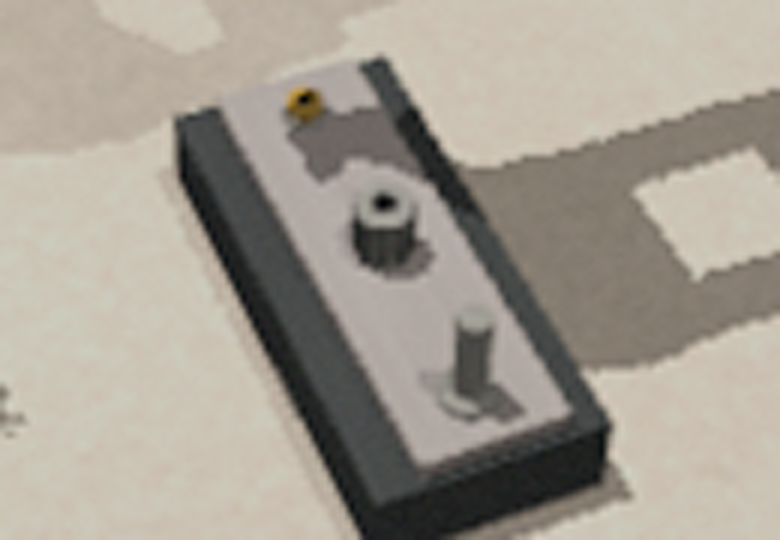

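View pics/s18f.png

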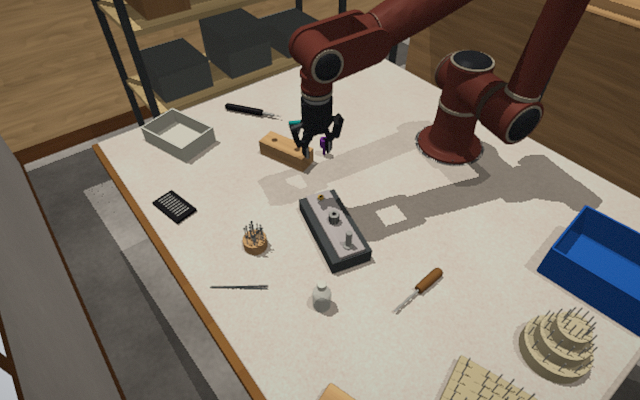

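View pics/t18.png

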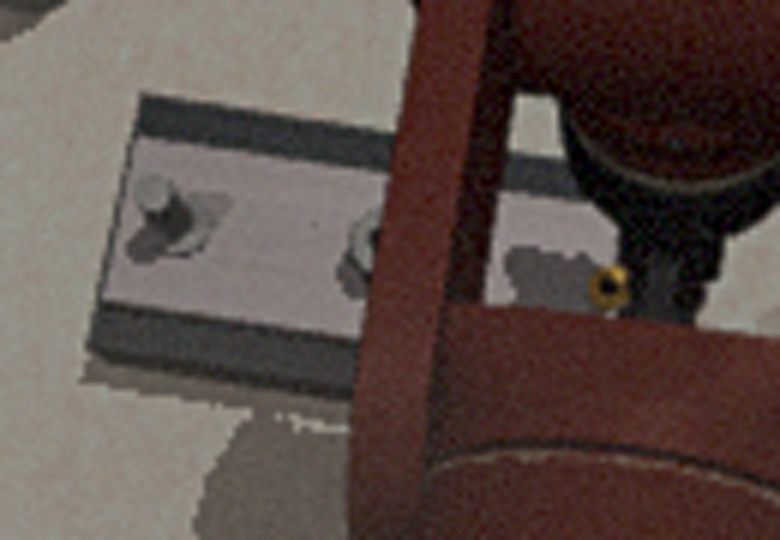

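```bash
python3 -c "
from rig import ticket
print(ticket.close_job())"
```

```text
the job is handed in; nothing more can be done
None
```

The drift pin is home in the plate's end hole and the thumb bolt is seated in the middle hole. I let go of both and handed the job in at about 25 s of the 72 s allowed. The hand-in gives no verdict, so what follows is from my own checks.

- **Drift pin:** it went in through the lens-shaped opening, stepping sideways about 0.2 mm per mm of descent as it wedged. While wedging, the downward push held at about 10 to 14 N. It peaked at about 21 N once the collar stopped on the plate; these are readings taken at the end of each move. The last pictures show the drift upright with its collar flat, and the plate square with the block.
- **Thumb bolt:** it slid down freely, with no contact force until the head met the plate. The tool then stopped at z = 58.3 mm under a push of about 9.5 N, against 59.6 mm when I gripped the bolt in the stand, so I take it as fully home.
- **Bench:** the gripper is open and clear above the bench. In the final scene picture nothing else appears to have moved, including the bur pot, bottle, screwdriver and the turquoise and purple look-alikes.

**Disagreements:**
- The cameras differed by 2 to 3 mm, and the measured tool position wandered by about 1 mm. I therefore lined both parts up by comparing part and hole in the same wrist picture.
- In the final top view the arm hid part of the bolt, so the bolt's seating is judged from the scene and wrist views and the contact force.

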